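Third hand at the shoe-tree jig

ROBOT

A 7-joint arm with a two-finger parallel gripper is mounted at the origin on the work surface. World frame = base frame: x ahead of the robot, y to its left, z up, the work surface at z = 0. Lengths are in m, angles in rad, forces in N, time in s.
With the tool pointing down it reaches from about 0.4 to 0.85 m from the base axis. Payload 10.4 kg.
Tool frame: the origin (TCP) lies midway between the tips of the shut fingers; the grasp point (between the pads) lies 19 mm behind it; y points along the fingers, z is the direction in which the jaws open and shut, and the axes are right-handed (so a half turn about y gives the same grasp; the last joint's range is limited). The gripper opens to 87 mm and grips with 3 to 60 N. Pads are 19 mm wide; open, the fingers measure 117 mm over their backs; the gripper's body (75 mm by 190 mm) begins 51 mm behind the grasp point.
Start: joints at [-1.152, 0.332, -0.065, 1.46, 0.022, 1.35, -0.088], TCP at [0.267, 0.565, 0.201] pointing down, gripper open.
Joint ranges: [-2.6, 2.6], [-0.5, 2.12], [-1.47, 1.34], [0.16, 2.42], [-1.27, 4.41], [0.06, 2.06], [-2.6, 2.6]. Speed limits (rad/s): [2.22, 2.22, 2.79, 2.79, 3.14, 3.14, 3.14].

INTERFACE

Orientations are given as a rotation vector (axis times angle).
In Python, from station import env, grab_frame, camera_model, recognise, cut_out, mark_of gives the robot as it stands.
- The arm moves only by the tool step_arm, never from a script. Its argument "targets" is a list of rows, each a list of 3 entries, a list of its own where there are three numbers: the shift along the tool's x, y, z in m, then the turn about the tool's y in rad, then the closure, from 0 (fully open) to 1 (shut). In form: [[[dx, dy, dz], twist, hand], ...]. A call has 1 to 20 rows; each row shifts and turns the pose as measured when the row begins, along the tool's axes as they then stand; what a row does not reach is not made up. A row lasts 1/10 s, in which the tool goes at most 50 mm and 8.59 degrees, less where a joint would pass 70% of its speed; a pose out of reach is approached as far as the arm can. A call is refused whole if a number of a shift passes 0.05 or a number of a turn 0.15, either way. A call with a gripper value outside its range is refused whole. The fingers move at their own pace and stop on an object; the grip force is fixed at half the most. Time passes only in rows, so rows that do not move let the fingers close. It gives the time, the measured TCP pose, the force and the opening at its end, in the units of the state.
- env.read_state(): the state, without advancing time (a new reading comes with each control period).
- grab_frame(name): name is "scene" or "top"; returns the picture (384x512x3 uint8, red, green, blue); there is no depth.
- camera_model(name): a dict with "camera_matrix" (3x3 intrinsics, pixels), "xyz" and "orientation" of the camera in the world. Camera axes: x right, y down, z forward; pixel columns grow to the right and rows downward; lengths in m; the calibration is good to about 2 mm. A picture is of the moment at which its call begins. camera_model takes no time and is no camera call.
- env.close_job(): hands the job in, once; it reports no verdict.
Trained networks look in the newest picture that a camera, given by its name, has taken for a name from the list of things; names that differ only in an ending like _2 or _b are one class to them, and where a whole thing is asked for, a point or a joint stands for the part that bears it (a point fixed in the world has none). Each returns a list of dicts, best first, with "score" (0 to 1); they miss things now and then, are a little off and sometimes report something else, mostly with a low value. They report only what shows in the picture. A call takes as long as a camera call. They do not tell look-alikes from the thing itself.
- recognise(camera, thing): "xyz" ([x, y, z] in m, in world coordinates, good to about 4 mm: the middle of the surface that is visible of it).
- cut_out(camera, thing): "mask" (384x512 bool, what is visible of it).
- mark_of(camera, thing): "xyz" ([x, y, z] in m, in world coordinates, good to about 4 mm: a listed point, or the origin of a listed thing).
The state is a dict: "t": time; "joint_positions": joint angles; "dq": joint speeds; "joint_torque": joint torques, N m; "eef_pos": TCP position; "tool_rot": TCP orientation; "force": force on the tool from outside, world axes, zero at the start; "torque": the same for the moment, N m; "width": opening from 0.0 (shut) to 1.0 (fully open).
Only numpy, scipy, OpenCV 4.12 (cv2) and the standard library are available. Lean on these libraries where they do the work, as an engineer would, in place of code of your own. Each camera call takes 0.05 s, during which the arm holds its last target.

TASK

Be my third hand while I screw a shoe tree together: throw the jig's lever into the middle notch, the one with the brass mark, so that the sunk fork stop comes up. Then take the wooden heel block, stand it flat on the jig and press its flat face squarely and centrally against the fork with a steady push of about 9 N, which is when the fork has gone back about half its travel, to the dark lines beside its slot. Finish while still holding it pressed there (do not let go), and leave the tins, the brush and the dauber where they are.

Things in the scene. Friction and masses are not known exactly. Their poses are not given: they have to be found in the camera images.
- jig: Screwing jig, fixed: plywood box 200 (x) x 160 (y) x 40 mm high, origin at the centre of its underside on the table. Its x axis points the way the block is pushed, y left of that, z up. A fork stop rises from a dark slot in the top round x 77, y 0 mm. The lever stands outside the right side (y -125 mm) with a toothed quadrant (x -30 to 30, y -99 mm, up to 65 mm high) beside it.
- lever (a joint): Lever on the jig. Hinges about the jig's y axis through jig point (0, -125, 30) mm. 0 rad: upright, in the middle, brass-marked notch; positive leans to the jig's +x. Notches at -0.5, 0, 0.5; stops at +-0.62. Friction holds it wherever it is left, without a click; about 4 N at the knob moves it. Starts at -0.6 to -0.4. It lifts the fork 58 mm per rad; at 0.5 the fork is too high.
- lever_knob (a point): Centre of the black ball knob, 28 mm across, at the end of the lever, 65 mm from the hinge axis; a 9 mm steel rod below it.
- fork: Aluminium U-shaped fork stop, open upwards: two prongs 14 mm wide, 12 thick, 28 high, 24 mm gap, 52 wide in all. Origin: middle of its front face (towards jig's -x) at the prongs' foot. Sunk or nearly so at the start. Lever at 0: origin level with the jig's top at jig x 60, y 0 mm. Pushed, it slides to jig's +x by up to 18 mm on a spring: 2 N to start, then 0.8 N per mm (9.2 N at 9 mm).
- half_line (a point): On the jig's top at jig (69, 0, 40) mm, midway between the two thin dark lines beside the slot (35 to 69 mm to either side): where the middle of the fork's front face stands at half travel.
- heel_block: Loose shoe-tree heel block, pale wood, 55 mm high, 46 wide (y), 83 long (x), 0.11 to 0.22 kg. Origin on its underside, 45 mm behind the flat face; z up; x points out of the flat face, which has a small dark screw hole 22 mm up. The other end (x -38 mm) is half round; the sides are flat and parallel from x -15 to 45 mm. Starts upright on the table, left of the jig.
- block_face (a point): Middle of the lower edge of the heel block's flat face, at (45, 0, 0) mm of the block.
- tin_a: Bystander: closed round polish tin with a brown lid, 76 mm across, 26 mm high; origin at the centre of its underside. Stays put.
- tin_b: Bystander: the same tin with a black lid. Stays put.
- shoe_brush: Bystander: wooden handled shoe brush lying bristles down, 195 mm long (x -95 to +100), 50 mm wide, 38 mm high; origin on the underside. Stays put.
- dauber: Bystander: small silicone dauber standing on its head, 34 mm across, 72 mm high; origin at the centre of its underside. Stays put.
Things that resemble listed ones, but are neither listed nor needed, are in the scene too. Several things have the shape of the heel_block; the one meant has the colours described above.

How it is judged:
By the outcome, as a careful person would: the job done as asked, in the order asked, and still so for the second after the job is handed in, while the arm keeps its last pose, push and grip.
It also fails if it takes over 54 s, if anything falls off the work surface, if the arm or the gripper's body presses on something with over 40 N, if the wrist force passes 120 N, or if a joint passes its speed limit or range.

## Working session

There is one attempt and no reset: what is moved stays moved. The work goes in short steps, Python scripts to look and compute and a tool call to move; the robot and the scene stay as the last step left them, time stands still between calls to the robot, and variables do not carry over. Pictures are saved under pics/ and viewed, and the job is handed in when it is done.

Besides the shell and the picture viewer there is one more tool, called after "Request:" by a JSON object that holds its "method" and its "body", one argument or row to a line. step_arm: Moves the arm, as the interface text tells. Its arguments: {"type":"object","properties":{"targets":{"type":"array","items":{"type":"array"}}},"required":["targets"]}

```bash
ls; mkdir -p pics
cat > h.py <<'E'
import numpy as np,cv2
from station import env, grab_frame, camera_model, recognise, cut_out, mark_of
from scipy.spatial.transform import Rotation as R
def cam(n):
    m=camera_model(n);K=np.array(m["camera_matrix"]);o=np.array(m["orientation"])
    Rm=R.from_rotvec(o).as_matrix() if o.size==3 else (o if o.shape==(3,3) else R.from_quat(o).as_matrix())
    return K,Rm,np.array(m["xyz"])
def proj(n,p):
    K,Rm,c=cam(n);q=K@(Rm.T@(np.asarray(p,float)-c));return q[:2]/q[2]
def back(n,uv,z):
    K,Rm,c=cam(n);d=Rm@np.linalg.solve(K,[uv[0],uv[1],1.]);return c+d*(z-c[2])/d[2]
def save(n,f,crop=None,s=1.5):
    im=grab_frame(n)
    a=im if crop is None else im[crop[1]:crop[3],crop[0]:crop[2]]
    cv2.imwrite('pics/'+f,cv2.cvtColor(cv2.resize(a,None,fx=s,fy=s,interpolation=cv2.INTER_CUBIC),cv2.COLOR_RGB2BGR));return im
E
python3 - <<'E'
from h import *
s=env.read_state();print(s)
for n in("scene","top"):
    print(camera_model(n)); save(n,n+'0.png')
    for t in("jig","lever_knob","fork","half_line","heel_block","block_face","tin_a","shoe_brush","dauber"):
        print(n,t,[(round(d['score'],2),np.round(d['xyz'],3).tolist(),proj(n,d['xyz']).round().tolist()) for d in mark_of(n,t)])
E
```

```text
pics
{'t': 0.0, 'joint_positions': array([-1.15160288,  0.33286502, -0.06471216,  1.46094632,  0.02163296,
        1.34992598, -0.0884892 ]), 'dq': array([ 0.00160363, -0.00204355,  0.00086563, -0.00041569,  0.00200902,
       -0.00120498, -0.00115542]), 'joint_torque': array([-2.36991327e-04, -6.23275924e+01,  2.42501922e-02, -3.89884686e+01,
       -6.13711984e-02,  3.99685535e-02,  1.49055531e-04]), 'eef_pos': array([0.2670537 , 0.56459681, 0.19995591]), 'tool_rot': array([-1.54432826,  0.34667658, -0.34632547]), 'force': array([-0.22241105, -0.10293914,  0.05633127]), 'torque': array([ 0.00732302, -0.01258643, -0.04507048]), 'width': 0.9979045273829972}
{'camera_matrix': array([[440.29228136,   0.        , 252.66478638],
       [  0.        , 440.29228136, 194.79376582],
       [  0.        ,   0.        ,   1.        ]]), 'xyz': array([0.89278326, 0.61016825, 0.91687698]), 'orientation': array([-0.76867481, -2.67627004,  0.9997093 ])}
scene jig [(0.94, [0.52, -0.096, -0.001], [236.0, 194.0])]
scene lever_knob [(0.69, [0.482, 0.258, 0.003], [326.0, 283.0]), (0.45, [0.482, -0.215,
[... 1310 characters left out ...]
 0.162, -0.0], [182.0, 253.0]), (0.72, [0.538, 0.154, -0.003], [189.0, 195.0]), (0.62, [0.424, 0.382, 0.002], [99.0, 235.0]), (0.55, [0.478, 0.257, 0.001], [148.0, 216.0])]
top block_face [(0.89, [0.455, 0.354, -0.001], [111.0, 223.0]), (0.87, [0.338, 0.161, -0.002], [182.0, 271.0]), (0.77, [0.541, 0.114, 0.0], [204.0, 194.0]), (0.73, [0.526, 0.262, 0.002], [147.0, 198.0])]
top tin_a [(0.95, [0.723, 0.252, 0.001], [156.0, 127.0]), (0.83, [0.748, 0.101, -0.005], [212.0, 121.0]), (0.72, [0.475, 0.258, -0.001], [148.0, 217.0])]
top shoe_brush [(0.64, [0.612, -0.388, -0.003], [392.0, 173.0])]
top dauber [(0.7, [0.722, 0.25, -0.001], [157.0, 128.0]), (0.63, [0.295, 0.297, 0.001], [127.0, 286.0])]
```

View pics/scene0.png

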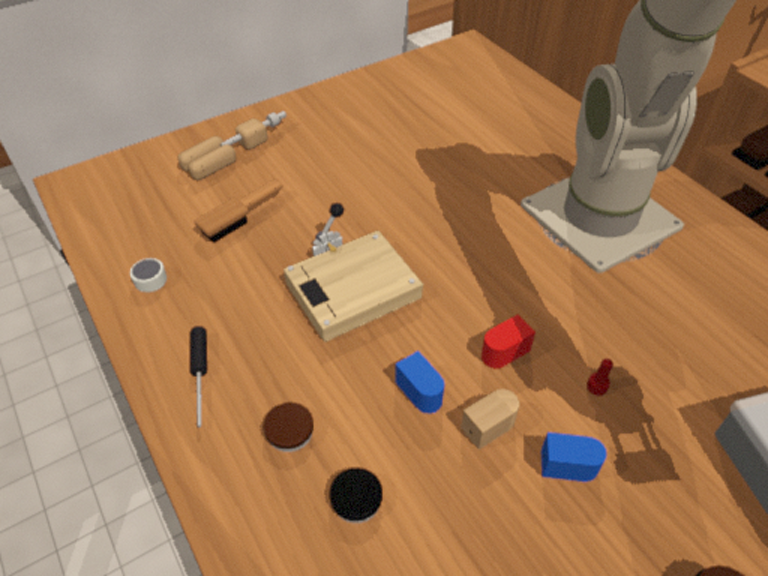

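View pics/top0.png

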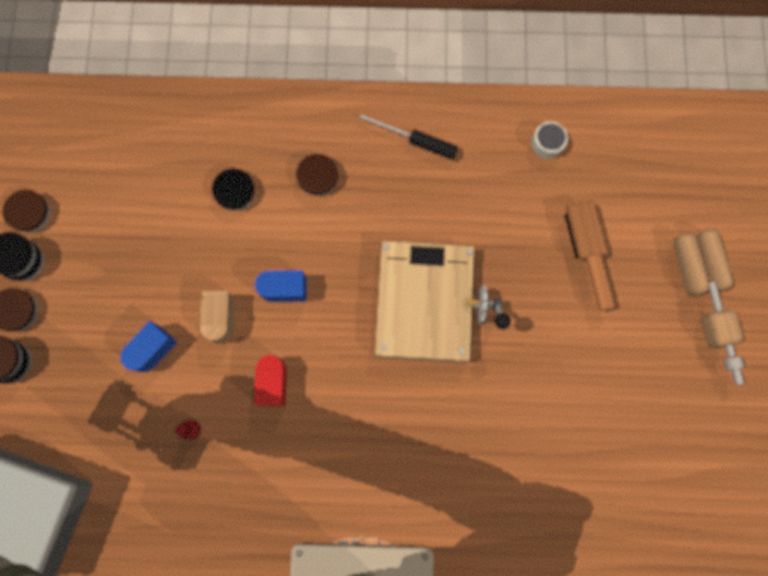

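Run:
```python
from h import *
save('scene','blk.png',(220,190,440,350),3.5)
save('top','jig.png',(220,130,380,250),5)
```

```text
(no output)
```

View pics/blk.png

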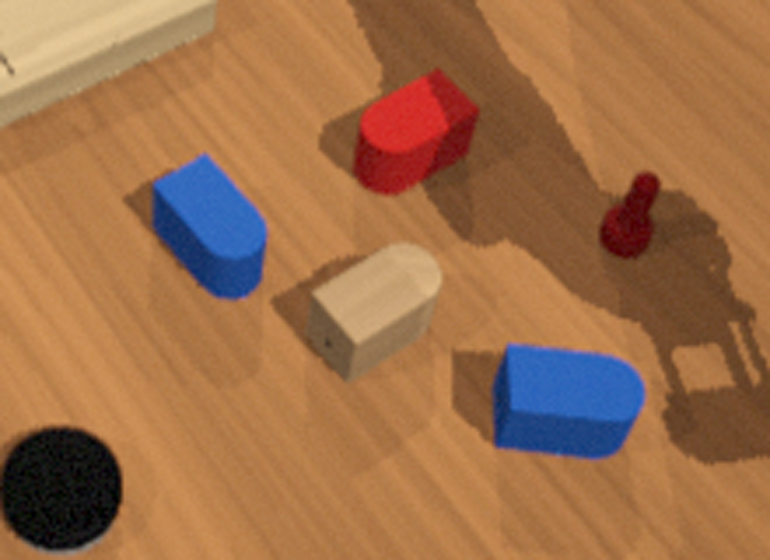

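View pics/jig.png

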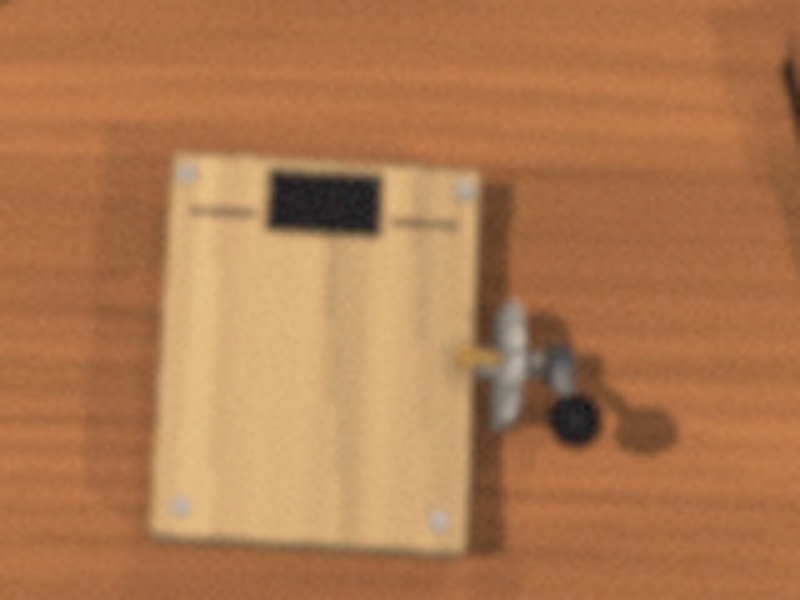

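The candidates shaped like the heel block are, in 1.5x scene pixels, the blue ones at (420,382) and (573,457), the red one at (508,342), and pale wood at (490,416). The pale one has a dark screw hole in its flat face, so I choose that one. It is at about (148,215) in top. The lever leans towards the jig's -x, with the knob at top (335,213), and the dark slot is sunk.

Run:
```python
from h import *
save('scene','jigs.png',(180,125,290,230),7)
im=save('top','blkt.png',(120,180,170,240),10)
for uv in [(255.0,160.6),(316,164.4),(313.4,240.6),(250,238)]: print(back('top',uv,.04).round(4))
for n in('top','scene'):
  print(n,env.read_state()['t'])
  for c in cut_out(n,'heel_block'):
    m=c['mask'];v=im if n=='top' else grab_frame(n)
    print(c['score'],m.sum(),v[m].mean(0).round(),np.argwhere(m).mean(0).round())
```

```text
[ 0.6248 -0.0206  0.04  ]
[ 0.6188 -0.1794  0.04  ]
[ 0.4206 -0.1726  0.04  ]
[ 0.4229 -0.0131  0.04  ]
top 1.2
0.95 780 [ 52.  81. 144.] [232.  98.]
0.84 700 [174. 131.  92.] [210. 145.]
0.71 691 [175.  48.  42.] [254. 180.]
0.69 686 [ 56.  83. 148.] [190. 188.]
scene 1.25
0.86 1242 [ 49.  88. 157.] [305. 381.]
0.86 869 [168.  36.  32.] [228. 338.]
0.83 900 [ 45.  87. 159.] [255. 280.]
0.72 1036 [174. 139.  99.] [277. 327.]
```

View pics/jigs.png

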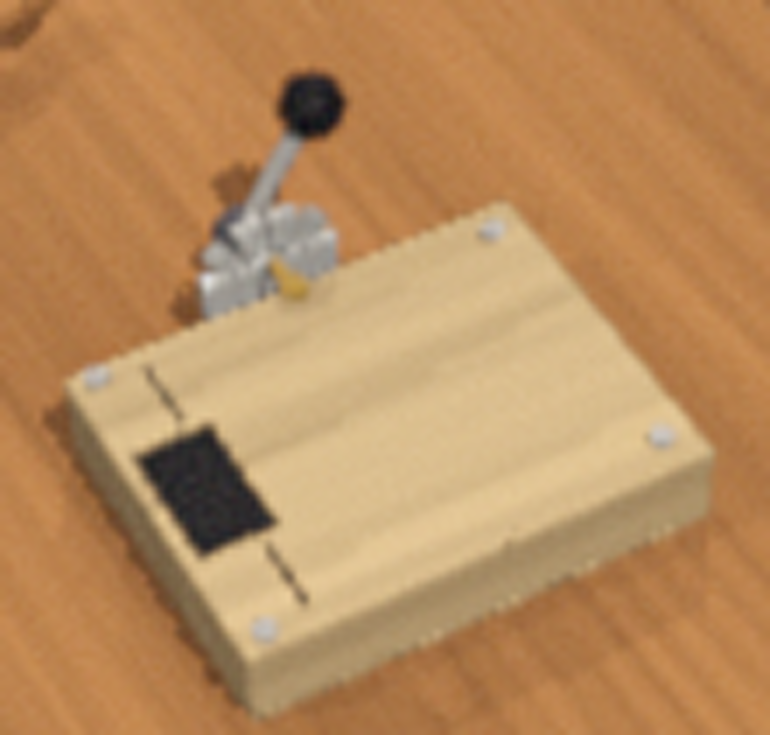

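View pics/blkt.png

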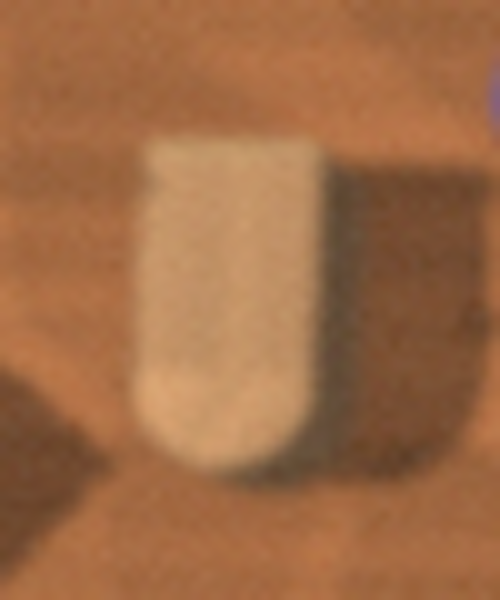

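```bash
cat >> h.py <<'E'
from scipy.optimize import least_squares
def fit(obs,x0):
    # obs: list (cam, uv, local xyz); x,y,yaw
    def f(p):
        Rz=R.from_euler('z',p[2]).as_matrix()
        return np.concatenate([proj(n,Rz@np.array(l)+[p[0],p[1],0])-uv for n,uv,l in obs])
    r=least_squares(f,x0);return r.x,r.fun.reshape(-1,2)
def px(u,v,s,ox,oy): return np.array([(u+.5)/s-.5+ox,(v+.5)/s-.5+oy])
E
python3 - <<'E'
from h import *
T=lambda u,v:px(u,v,5,220,130)
S=lambda u,v:px(u,v,7,180,125)
o=[('top',T(175,153),(.1,.08,.04)),('top',T(480,172),(.1,-.08,.04)),('top',T(467,553),(-.1,-.08,.04)),('top',T(150,540),(-.1,.08,.04))]
o2=[('scene',S(505,203),(-.1,-.08,.04)),('scene',S(713,453),(-.1,.08,.04)),('scene',S(253,657),(.1,.08,.04)),('scene',S(68,383),(.1,-.08,.04))]
for q in(o,o2,o+o2):
    p,r=fit(q,[.52,-.1,0]);print(p.round(4),r.round(1).tolist())
j=p
T=lambda u,v:px(u,v,10,120,180)
S=lambda u,v:px(u,v,3.5,220,190)
b=[('top',T(145,137),(.045,.023,.055)),('top',T(322,137),(.045,-.023,.055)),('top',T(135,380),(-.015,.023,.055)),('top',T(312,385),(-.015,-.023,.055)),('top',T(215,470),(-.038,0,.055))]
b2=[('scene',S(310,294),(.045,-.023,.055)),('scene',S(353,328),(.045,.023,.055)),('scene',S(347,380),(.045,.023,0))]
for q in(b,b2,b+b2):
    p,r=fit(q,[.48,.257,0]);print(p.round(4),r.round(1).tolist())
# knob
c=T2=px(575,420,5,220,130);s=px(311,104,7,180,125)
def f(x):return np.concatenate([proj('top',x)-c,proj('scene',x)-s])
k=least_squares(f,[.48,-.215,.085]);print('knob',k.x.round(4),k.fun.round(2))
Rz=R.from_euler('z',j[2]).as_matrix();kl=Rz.T@(k.x-[j[0],j[1],0]);print(kl.round(4),np.arctan2(kl[0],kl[2]-.03),np.hypot(kl[0],kl[2]-.03))
for n in('top','scene'):
    print(proj(n,Rz@np.array([.069,0,.04])+[j[0],j[1],0]))
s=env.read_state();print(R.from_rotvec(s['tool_rot']).as_matrix().round(3),s['t'])
E
```

```text
[ 0.5228 -0.0954 -0.0319] [[-0.4, 0.2], [0.1, -0.1], [0.2, 0.5], [0.1, -0.6]]
[ 0.5203 -0.0958 -0.0292] [[0.4, -0.6], [0.9, -0.4], [-0.5, 0.8], [-0.8, -0.2]]
[ 0.5217 -0.0954 -0.0308] [[-0.4, 0.7], [0.0, 0.3], [0.3, 0.9], [0.1, -0.1], [0.1, -0.3], [0.5, -0.0], [-1.0, 1.1], [-1.1, 0.0]]
[0.4811 0.2599 0.0204] [[-0.1, 0.5], [0.3, 0.6], [-0.5, -0.3], [0.1, -0.7], [0.2, -0.1]]
[0.4769 0.2485 0.1515] [[-1.5, -1.8], [1.2, 2.3], [0.3, -0.6]]
[0.4789 0.258  0.0056] [[0.8, 1.3], [1.3, 1.7], [0.1, 0.5], [0.7, 0.3], [0.7, 0.8], [-0.4, -1.1], [-0.0, 4.7], [-0.9, 1.7]]
knob [ 0.4825 -0.2174  0.0893] [-0.08  0.1  -0.15 -0.04]
[-0.0354 -0.1232  0.0893] -0.5382478722752917 0.06907349815385874
[284.34959273 174.11448055]
[211.53931652 194.09770192]
[[ 0.904  0.     0.428]
 [-0.428  0.     0.904]
 [-0.    -1.     0.   ]] 1.5
```

The jig fits at (0.522, -0.0955) with yaw -0.031. The knob sits at radius 0.069 from the hinge against the stated 0.065, with the lever at about -0.54. Lever first: turn the jaws along the jig's x.

Request:
{"method": "step_arm", "body": {
  "targets": [
    [[0,0,0],0.15,0],
    [[0,0,0],0.15,0],
    [[0,0,0],0.15,0],
    [[0,0,0],0.15,0],
    [[0,0,0],0.15,0],
    [[0,0,0],0.15,0],
    [[0,0,0],0.15,0],
    [[0,0,0],0.11,0]
  ]
}}

```text
t: 2.3
eef_pos: [0.2672, 0.565, 0.2008]
tool_rot: [-1.188, 1.241, -1.241]
force: [0.3, -0.4, 0.7]
width: 0.999
```

```bash
cat >> h.py <<'E'
J=np.array([.522,-.0955,0]);JY=-.031
def go(target,yaw=None):
    s=env.read_state();M=R.from_rotvec(s['tool_rot']).as_matrix();p=s['eef_pos']
    d=M.T@(np.array(target)-p);zy=np.arctan2(M[1,2],M[0,2])
    print('t',round(s['t'],2),'tcp',p.round(4),'zyaw',zy.round(4),'tilt',M[2,1].round(4),'F',s['force'].round(1),'w',round(s['width'],3))
    print('tool d',d.round(4),'turn',None if yaw is None else -((yaw-zy+np.pi)%(2*np.pi)-np.pi))
def jig(l): return R.from_euler('z',JY).apply(l)+J
E
python3 - <<'E'
from h import *
go([.4825,-.2174,.2],JY); print(jig([0,-.125,.095]),jig([-.065*np.sin(.54),-.125,.03+.065*np.cos(.54)]))
E
```

```text
t 2.3 tcp [0.2672 0.565  0.2008] zyaw -0.0431 tilt -1.0 F [ 0.3 -0.4  0.7] w 0.999
tool d [7.724e-01 6.000e-04 2.488e-01] turn -0.012103757653491698
[ 0.51812562 -0.22043994  0.095     ] [ 0.48472284 -0.21940412  0.08575106]
```

Request:
{"method": "step_arm", "body": {
  "targets": [
    [[0.035,0,0.035],0,0],
    [[0.035,0,0.035],0,0],
    [[0.045,0,0.02],0,0],
    [[0.045,0,0.02],0,0],
    [[0.045,0,0.02],0,0],
    [[0.045,0,0.02],0,0],
    [[0.045,0,0.01],0,0],
    [[0.045,0,0.01],0,0],
    [[0.045,0,0.01],0,0],
    [[0.045,0,0.01],0,0],
    [[0.045,0,0.01],0,0],
    [[0.045,0,0.01],0,0],
    [[0.045,0,0.01],0,0],
    [[0.045,0,0.01],0,0],
    [[0.045,0,0.01],0,0],
    [[0.045,0,0.01],0,0],
    [[0.03,0,0],0,0],
    [[0.03,0,0],0,0],
    [[0,0,0],0,0]
  ]
}}

```text
t: 4.2
eef_pos: [0.486, -0.2335, 0.2001]
tool_rot: [-1.178, 1.239, -1.242]
force: [1.1, -0.1, -0.4]
width: 0.999
```

Run:
```python
from h import *
go([.484,-.2185,.073],JY); save('scene','s1.png')
```

```text
t 4.2 tcp [ 0.486  -0.2335  0.2001] zyaw -0.0452 tilt -1.0 F [ 1.1 -0.1 -0.4] w 0.999
tool d [-0.0142  0.1271 -0.0037] turn -0.014158552724232276
```

View pics/s1.png

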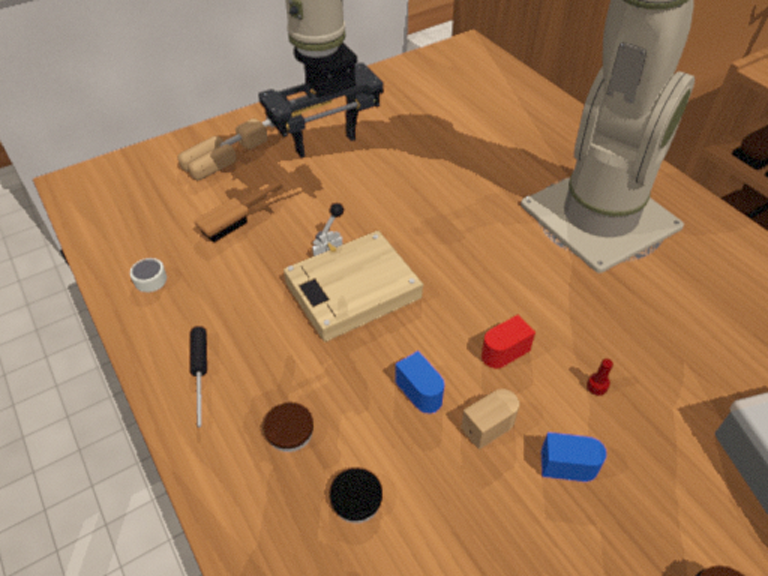

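The gripper is above the lever at scene1.5x (330,110), with the jaws along jig x. Next I go down over the knob, and the last rows close.

Request:
{"method": "step_arm", "body": {
  "targets": [
    [[-0.014,0,-0.004],-0.014,0],
    [[0,0.04,0],0,0],
    [[0,0.04,0],0,0],
    [[0,0.03,0],0,0],
    [[0,0.016,0],0,0],
    [[0,0,0],0,0]
  ]
}}

```text
t: 4.85
eef_pos: [0.4866, -0.2019, 0.0709]
tool_rot: [-1.185, 1.216, -1.215]
force: [0.3, -0.8, 0.1]
width: 1.004
```

Run:
```python
from h import *
go([.484,-.2185,.073],JY); save('scene','s2.png',(160,80,290,190),6);save('top','t2.png',(280,150,400,240),6)
```

```text
t 4.85 tcp [ 0.4866 -0.2019  0.0709] zyaw -0.0128 tilt -0.9999 F [ 0.3 -0.8  0.1] w 1.004
tool d [ 0.0166 -0.0024 -0.0024] turn 0.01815835342444405
```

View pics/s2.png

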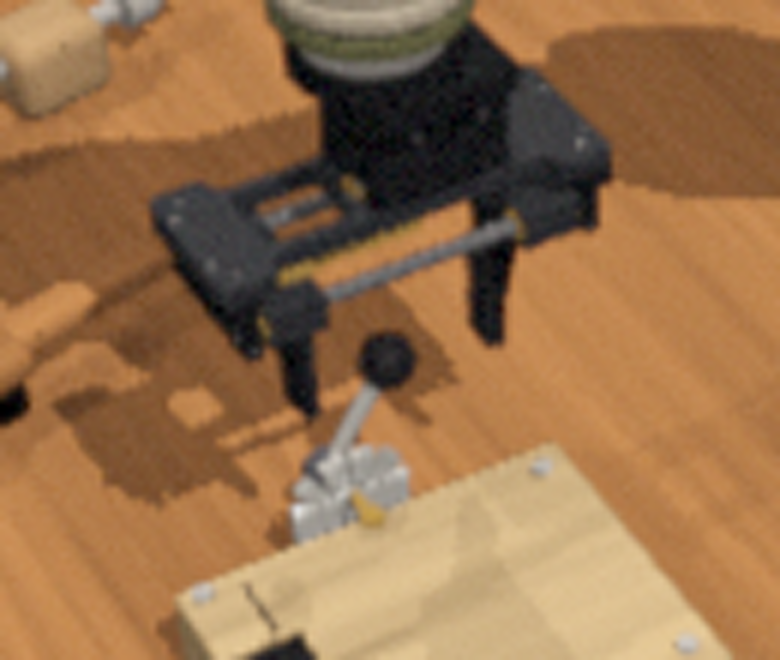

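Run:
```python
from h import *
for z in (.071,.09,.11): print(z,back('scene',px(303,408,6,160,80),z).round(3),back('scene',px(488,338,6,160,80),z).round(3))
go([.484,-.2185,.073],JY);print(proj('top',env.read_state()['eef_pos']))
```

```text
0.071 [ 0.523 -0.227  0.071] [ 0.425 -0.222  0.071]
0.09 [ 0.531 -0.208  0.09 ] [ 0.435 -0.204  0.09 ]
0.11 [ 0.54  -0.188  0.11 ] [ 0.446 -0.184  0.11 ]
t 4.95 tcp [ 0.488  -0.203   0.0731] zyaw -0.0136 tilt -0.9998 F [ 0.2 -0.1  1.2] w 1.003
tool d [ 0.0155 -0.0001 -0.0038] turn 0.01744466210079132
[327.51045203 212.33902064]
```

View pics/t2.png

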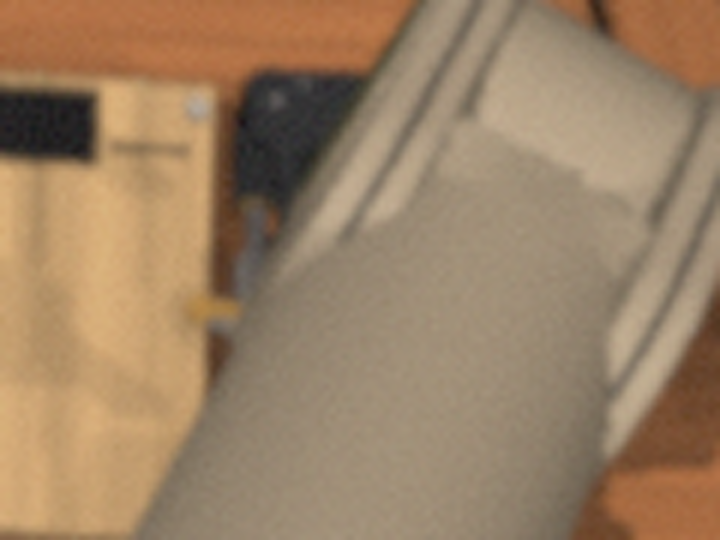

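Run:
```python
from h import *
for y in(-.2115,-.203,-.1935): 
  for dx in(-.051,.051): print(y,dx,(proj('scene',[.488+dx,y,.072])-[160,80])*6)
print('s1')
for y in(-.243,-.2335,-.225): 
  for dx in(-.051,.051): print(y,dx,(proj('scene',[.486+dx,y,.2]))*1.5)
i=save('scene','s3.png',(160,80,290,190),6); print(env.read_state()['eef_pos'],env.read_state()['joint_positions'].round(3))
```

```text
-0.2115 -0.051 [474.89907944 356.02777767]
-0.2115 0.051 [284.77163238 436.06284509]
-0.203 -0.051 [484.08179814 366.26725598]
-0.203 0.051 [293.47163254 446.90713721]
-0.1935 -0.051 [494.42790201 377.80400341]
-0.1935 0.051 [303.27611152 459.1281294 ]
s1
-0.243 -0.051 [348.29941713 144.61713117]
-0.243 0.051 [297.17463544 164.05318258]
-0.2335 -0.051 [350.99151614 147.37941463]
-0.2335 0.051 [299.70948308 166.99055833]
-0.225 -0.051 [353.42104735 149.87228501]
-0.225 0.051 [301.99769945 169.64213831]
[ 0.48852296 -0.2038728   0.07382644] [-0.364  0.281  0.787  1.908 -0.25   1.035  0.516]
```

View pics/s3.png

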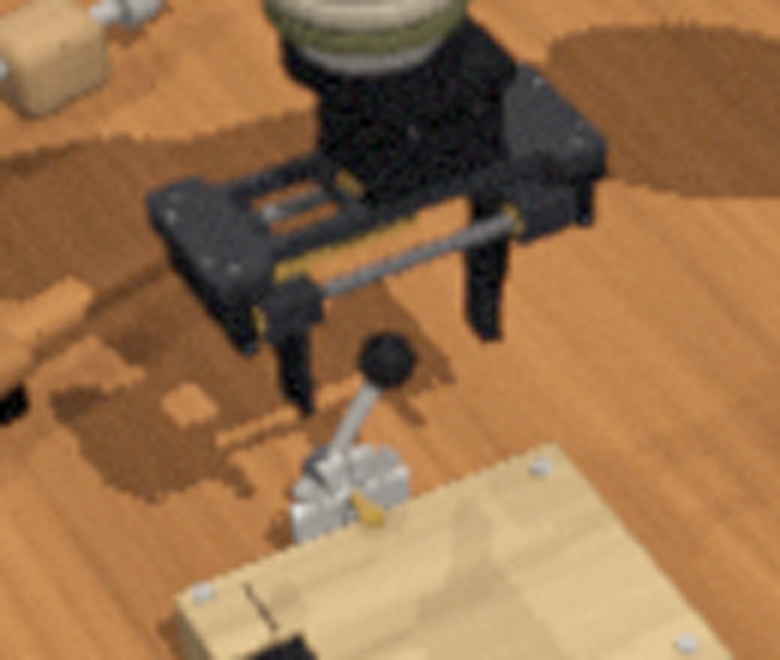

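Both pictures show the open finger tips about 20 mm above the TCP height, while x and y agree with it. So I trust the TCP y and move 15 mm towards the knob.

Request:
{"method": "step_arm", "body": {
  "targets": [
    [[0.015,0,-0.004],0.017,0],
    [[0,0,0],0,0],
    [[0,0,0],0,0]
  ]
}}

```text
t: 5.3
eef_pos: [0.4858, -0.2203, 0.0767]
tool_rot: [-1.17, 1.222, -1.235]
force: [-0.1, 1.4, 0.7]
width: 1.002
```

Run:
```python
from h import *
go([.484,-.2185,.066],JY); save('scene','s4.png',(160,80,290,190),6)
```

```text
t 5.3 tcp [ 0.4858 -0.2203  0.0767] zyaw -0.0323 tilt -0.9997 F [-0.1  1.4  0.7] w 1.002
tool d [-0.0016  0.0107 -0.0021] turn -0.001259580059537413
```

View pics/s4.png

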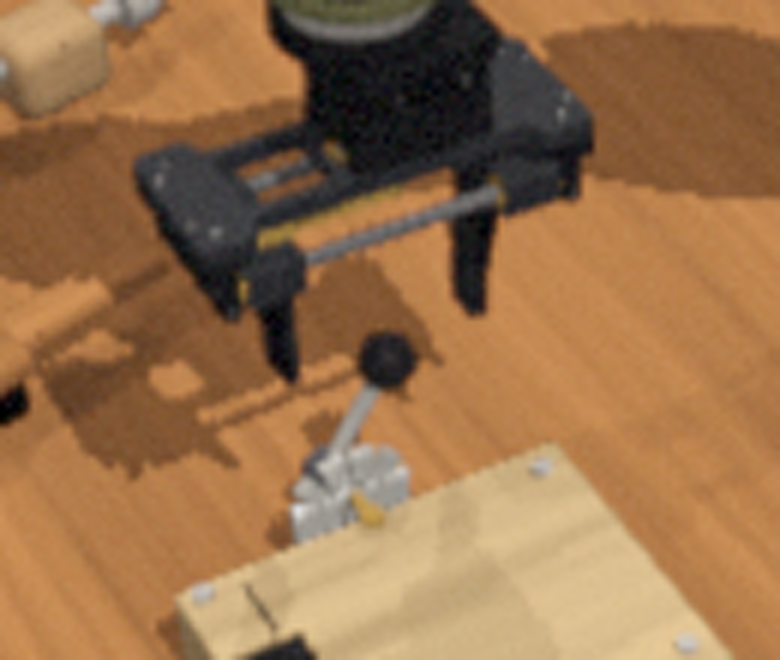

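Run:
```python
from h import *
for z in(.14,.16,.18):
  print(z,back('top',(321.5,163),z).round(4))
# scene s4: body corner of +x end, near(+y) side bottom at approx (232,318), -x end (578,195)
for z in(.13,.148,.168):
  print(z,back('scene',px(232,318,6,160,80),z).round(4),back('scene',px(578,195,6,160,80),z).round(4))
```

```text
0.14 [ 0.5952 -0.1785  0.14  ]
0.16 [ 0.5897 -0.1755  0.16  ]
0.18 [ 0.5842 -0.1724  0.18  ]
0.13 [ 0.5475 -0.2375  0.13  ] [ 0.3702 -0.2277  0.13  ]
0.148 [ 0.5554 -0.2181  0.148 ] [ 0.3822 -0.2085  0.148 ]
0.168 [ 0.5642 -0.1965  0.168 ] [ 0.3955 -0.1872  0.168 ]
```

Request:
{"method": "step_arm", "body": {
  "targets": [
    [[-0.002,0.012,-0.002],0,0],
    [[0,0.006,0],0,0.3],
    [[0,0,0],0,0.35],
    [[0,0,0],0,0.35],
    [[0,0,0],0,0.35],
    [[0,0,0],0,0.35]
  ]
}}

```text
t: 5.95
eef_pos: [0.4838, -0.2178, 0.0568]
tool_rot: [-1.17, 1.223, -1.234]
force: [-1.0, 0.2, 0.6]
width: 0.679
```

Run:
```python
from h import *
go([.484,-.2185,.066],JY); save('scene','s5.png',(160,80,290,190),6)
```

```text
t 5.95 tcp [ 0.4838 -0.2178  0.0568] zyaw -0.0324 tilt -0.9997 F [-1.   0.2  0.6] w 0.679
tool d [ 0.0006 -0.0092  0.0004] turn -0.001444620131546337
```

View pics/s5.png

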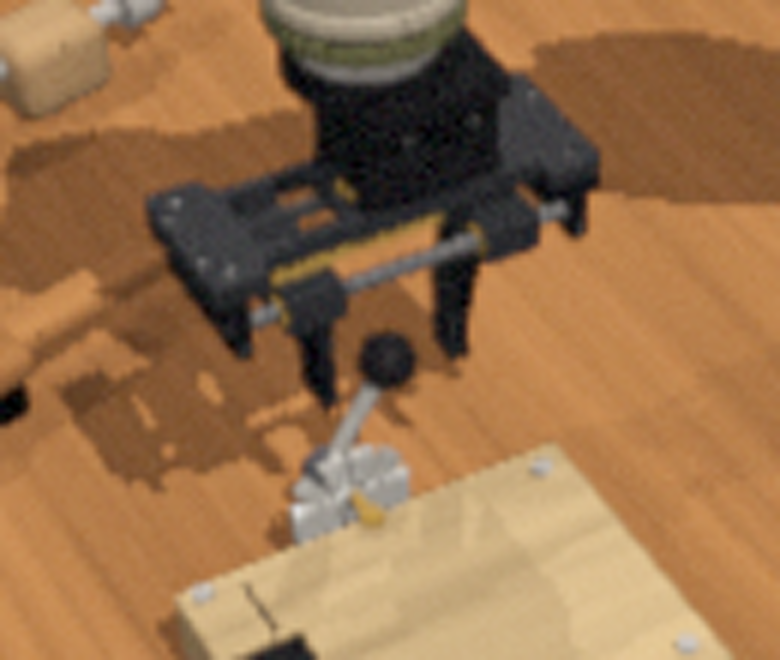

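Request:
{"method": "step_arm", "body": {
  "targets": [
    [[0,0,0],0,0.6],
    [[0,0,0],0,0.8],
    [[0,0,0],0,0.8],
    [[0,0,0],0,0.8],
    [[0,0,0],0,0.8]
  ]
}}

```text
t: 6.5
eef_pos: [0.4829, -0.2179, 0.0571]
tool_rot: [-1.171, 1.224, -1.233]
force: [-3.0, 1.9, 5.1]
width: 0.302
```

Run:
```python
from h import *
go([.484,-.2185,.066],JY); save('scene','s6.png',(160,80,290,190),6)
```

```text
t 6.5 tcp [ 0.4829 -0.2179  0.0571] zyaw -0.0327 tilt -0.9997 F [-3.   1.9  5.1] w 0.302
tool d [ 0.0005 -0.0089  0.0012] turn -0.001667435988065069
```

View pics/s6.png

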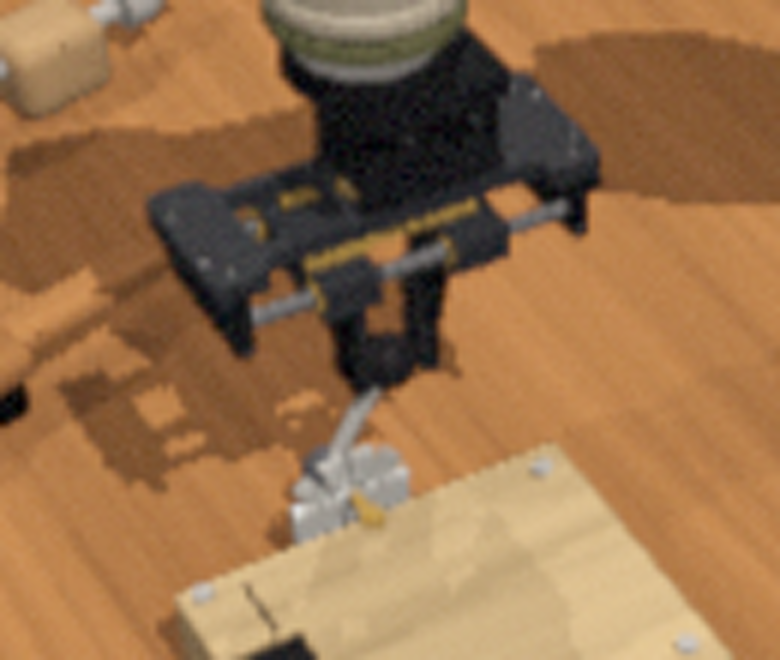

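Width 0.302 is about 26 mm, so the knob is gripped: the picture shows it between the pads at (385,360). Now the arc to upright.

Request:
{"method": "step_arm", "body": {
  "targets": [
    [[0,-0.0026,0.0044],0,0.8],
    [[0,-0.0022,0.0044],0,0.8],
    [[0,-0.0018,0.0044],0,0.8],
    [[0,-0.0014,0.0044],0,0.8],
    [[0,-0.001,0.0044],0,0.8],
    [[0,0,0],0,0.8]
  ]
}}

```text
t: 7.15
eef_pos: [0.4844, -0.2177, 0.059]
tool_rot: [-1.191, 1.263, -1.212]
force: [4.3, 0.2, -0.3]
width: 0.301
```

Run:
```python
from h import *
go([.518,-.2185,.067],JY); save('scene','s7.png',(160,80,290,190),6)
```

```text
t 7.15 tcp [ 0.4844 -0.2177  0.059 ] zyaw -0.0384 tilt -0.9996 F [ 4.3  0.2 -0.3] w 0.301
tool d [-0.0006 -0.0087  0.0334] turn -0.0073677626210018055
```

View pics/s7.png

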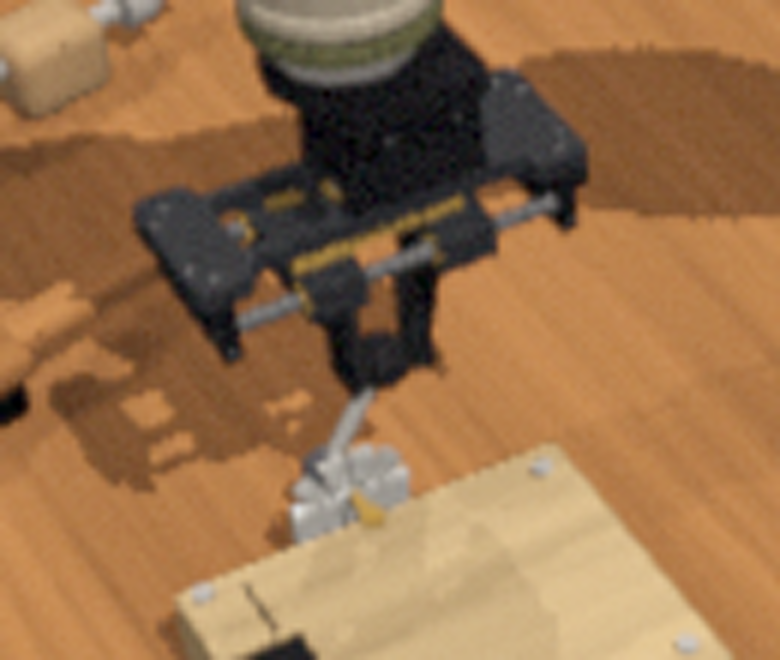

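The arm is compliant and friction swallows small shifts, so I use larger steps.

Request:
{"method": "step_arm", "body": {
  "targets": [
    [[0,-0.006,0.012],0,0.8],
    [[0,-0.006,0.012],0,0.8],
    [[0,0,0],0,0.8]
  ]
}}

```text
t: 7.5
eef_pos: [0.4984, -0.2182, 0.0685]
tool_rot: [-1.199, 1.284, -1.2]
force: [2.8, 1.8, 5.4]
width: 0.304
```

Run:
```python
from h import *
go([.518,-.2185,.067],JY)
```

```text
t 7.5 tcp [ 0.4984 -0.2182  0.0685] zyaw -0.0417 tilt -0.9988 F [2.8 1.8 5.4] w 0.304
tool d [-0.0005  0.0006  0.0196] turn -0.01065733067567809
```

Request:
{"method": "step_arm", "body": {
  "targets": [
    [[0,-0.001,0.011],0,0.8],
    [[0,-0.001,0.008],0,0.8],
    [[0,0,0],0,0.8]
  ]
}}

```text
t: 7.8
eef_pos: [0.5106, -0.2195, 0.0702]
tool_rot: [-1.205, 1.298, -1.192]
force: [4.3, -0.5, -4.0]
width: 0.303
```

Run:
```python
from h import *
go([.518,-.2185,.067],JY); save('scene','s8.png',(160,80,290,190),6)
```

```text
t 7.8 tcp [ 0.5106 -0.2195  0.0702] zyaw -0.0441 tilt -0.9979 F [ 4.3 -0.5 -4. ] w 0.303
tool d [-0.0012  0.0028  0.0075] turn -0.013091700572390508
```

View pics/s8.png

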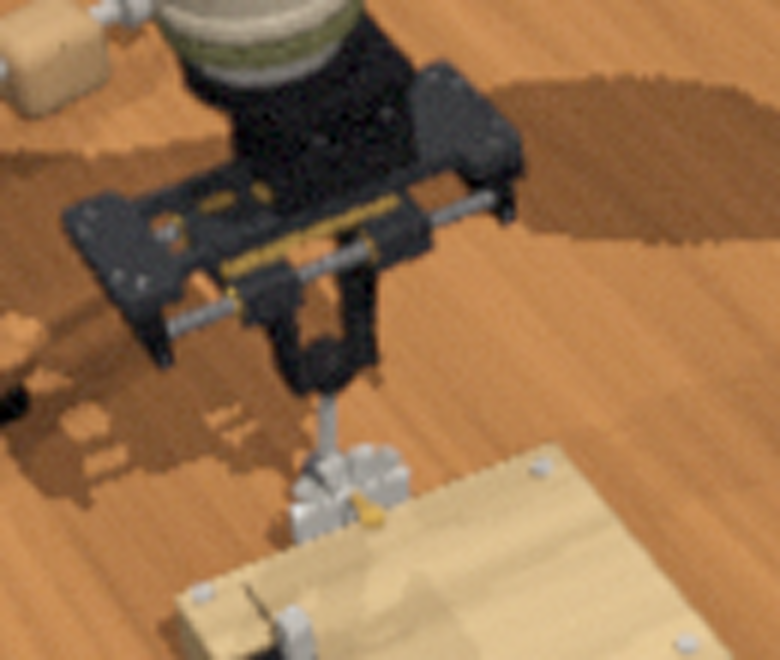

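Run:
```python
from h import *
for th in(-.2,-.1,0,.1):
  k=jig([.065*np.sin(th),-.125,.03+.065*np.cos(th)]);print(th,((proj('scene',k)+.5-[160,80])*6-.5).round(1),k.round(4))
for n in('scene',):
  for d in mark_of(n,'lever_knob'): print(d)
  for d in mark_of(n,'fork'): print(d, R.from_euler('z',-JY).apply(d['xyz']-J))
print(R.from_rotvec(env.read_state()['tool_rot']).as_matrix().round(3))
```

```text
-0.2 [339.2 366.3] [ 0.5052 -0.22    0.0937]
-0.1 [326.6 369.5] [ 0.5116 -0.2202  0.0947]
0 [313.9 373.9] [ 0.5181 -0.2204  0.095 ]
0.1 [301.3 379.3] [ 0.5246 -0.2206  0.0947]
{'xyz': [0.5196, -0.0949, 0.0019], 'score': 0.73}
{'xyz': [0.5115, -0.215, 0.0976], 'score': 0.49}
{'xyz': [0.5841, -0.0981, 0.0344], 'score': 0.5} [ 0.06215075 -0.00067396  0.0344    ]
[[-0.046 -0.054  0.997]
 [-0.999  0.032 -0.044]
 [-0.03  -0.998 -0.056]]
```

Request:
{"method": "step_arm", "body": {
  "targets": [
    [[0,-0.001,0.01],0,0.8],
    [[0,0,0],0,0.8]
  ]
}}

```text
t: 8.15
eef_pos: [0.5178, -0.2202, 0.0704]
tool_rot: [-1.207, 1.303, -1.19]
force: [3.3, -0.3, 1.6]
width: 0.304
```

Run:
```python
from h import *
go([.518,-.2185,.067],JY); save('scene','s9.png',(160,80,290,190),6)
```

```text
t 8.15 tcp [ 0.5178 -0.2202  0.0704] zyaw -0.0453 tilt -0.9977 F [ 3.3 -0.3  1.6] w 0.304
tool d [-0.0016  0.0035  0.0004] turn -0.014282005570309675
```

View pics/s9.png

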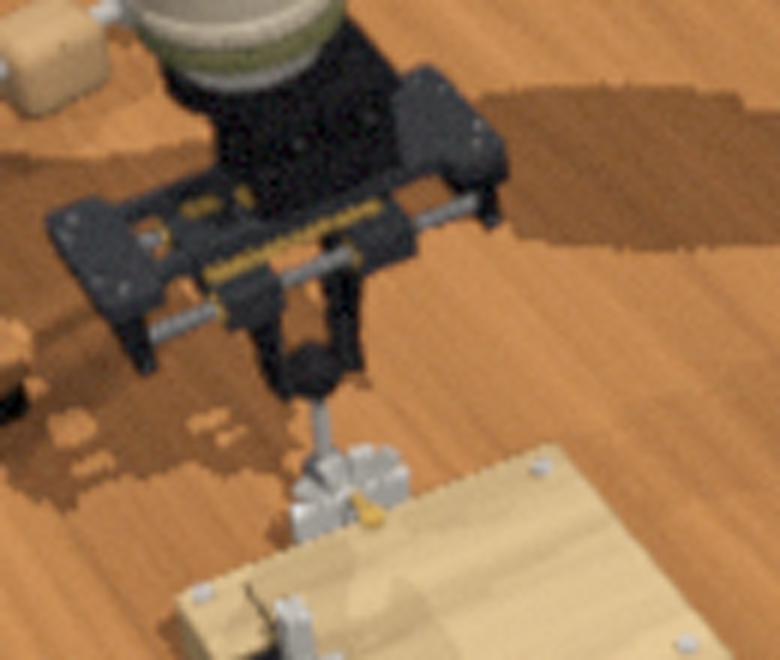

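Request:
{"method": "step_arm", "body": {
  "targets": [
    [[0,0,-0.002],0,0.8],
    [[0,0,0],0,0.5],
    [[0,0,0],0,0.2],
    [[0,0,0],0,0.1]
  ]
}}

```text
t: 8.6
eef_pos: [0.5166, -0.2196, 0.0704]
tool_rot: [-1.205, 1.3, -1.191]
force: [-0.1, 0.1, -0.1]
width: 0.487
```

Run:
```python
from h import *
go([.518,-.2185,.067],JY); save('scene','s10.png',(160,120,290,230),6)
```

```text
t 8.6 tcp [ 0.5166 -0.2196  0.0704] zyaw -0.045 tilt -0.9979 F [-0.1  0.1 -0.1] w 0.487
tool d [-0.0011  0.0034  0.0015] turn -0.013977176445131079
```

View pics/s10.png

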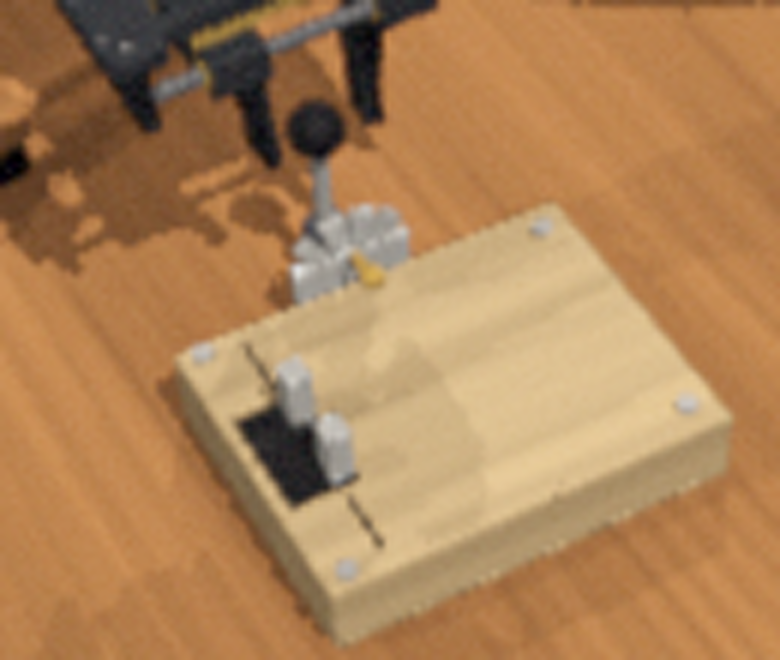

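Request:
{"method": "step_arm", "body": {
  "targets": [
    [[0,0,0],0,0.1],
    [[0,-0.03,0],0,0.1],
    [[0,-0.045,0],0,0.1],
    [[0,-0.045,0],0,0.1],
    [[-0.045,0,0],0,0.2],
    [[-0.05,0,0],0,0.2],
    [[-0.05,0,0],0,0.2],
    [[-0.05,0,0],0,0.2],
    [[-0.05,0,0],0,0.2],
    [[-0.05,0,0],0,0.2],
    [[-0.05,0,0],0,0.2],
    [[0,0,0],0,0.2]
  ]
}}

```text
t: 9.85
eef_pos: [0.5389, 0.1255, 0.2062]
tool_rot: [-1.2, 1.306, -1.195]
force: [0.9, -0.8, 0.2]
width: 0.798
```

Run:
```python
from h import *
go([.489,.259,.15],np.pi/2+.01)
save('scene','s11.png',(160,120,290,230),6); save('top','t11.png',(220,130,380,250),5)
for n in('scene','top'):
  for d in mark_of(n,'fork')[:1]: print(d['score'],R.from_euler('z',-JY).apply(d['xyz']-J).round(4))
  for d in mark_of(n,'lever_knob')[:3]: print(d['score'],R.from_euler('z',-JY).apply(d['xyz']-J).round(4))
```

```text
t 9.85 tcp [0.5389 0.1255 0.2062] zyaw -0.0516 tilt -0.9978 F [ 0.9 -0.8  0.2] w 0.798
tool d [-0.1287  0.0636 -0.0533] turn -1.6324032268420359
0.4 [0.0607 0.0036 0.0405]
0.42 [-0.0013 -0.1197  0.0963]
0.49 [ 0.0661 -0.0023  0.04  ]
0.62 [ 0.001  -0.1237  0.0944]
```

View pics/s11.png

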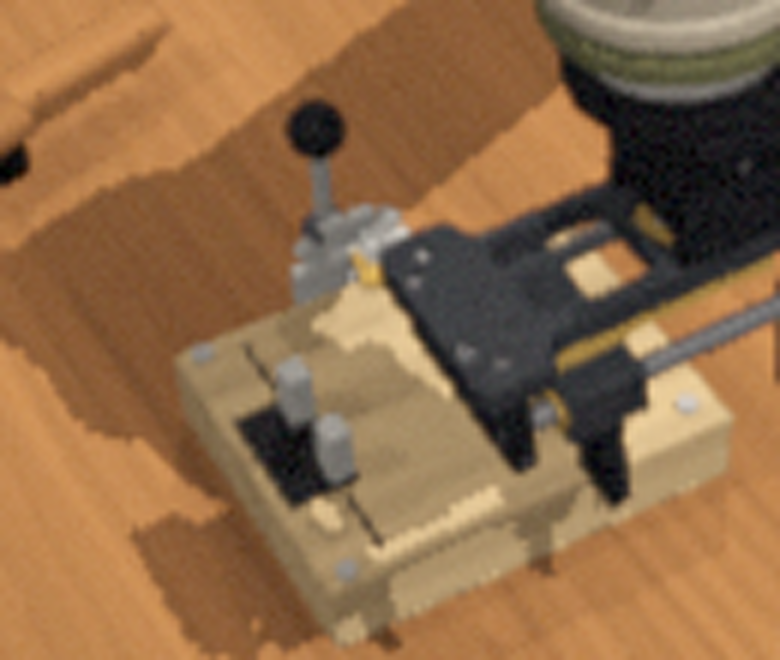

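View pics/t11.png

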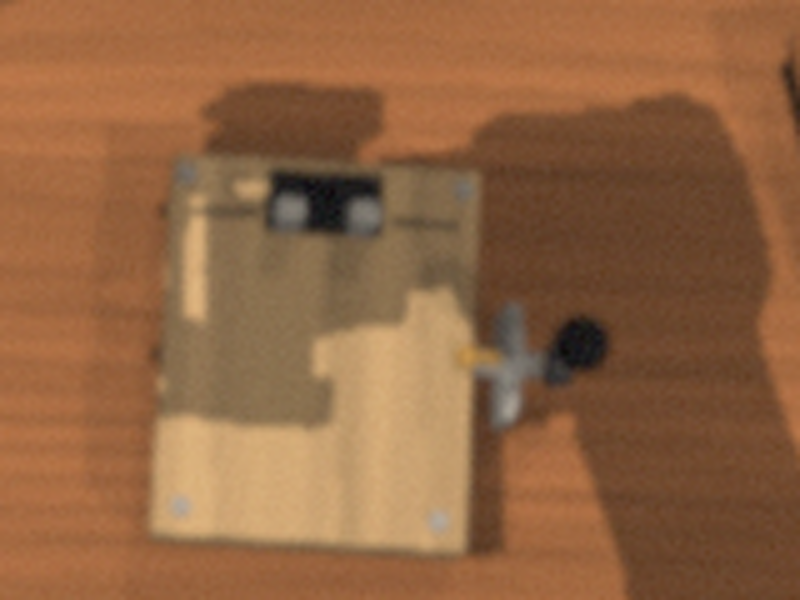

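Run:
```python
from h import *
c=px(580,343,5,220,130);s=px(316,128,6,160,120)
def f(x):return np.concatenate([proj('top',x)-c,proj('scene',x)-s])
k=least_squares(f,[.48,-.215,.085]);l=R.from_euler('z',-JY).apply(k.x-J);print(k.x.round(4),l.round(4),k.fun.round(2),np.arctan2(l[0],l[2]-.03))
for th in(-.1,0,.1):
  k=jig([.065*np.sin(th),-.125,.03+.065*np.cos(th)]);print(th,(proj('top',k)-[220,130])*5+2,(proj('scene',k)-[160,120])*6+2.5)
# prong tops: front-face tops z 68mm ; fork origin 60,0,40
for y in(-.019,.019):
  for z in(.064,.068,.072): print(y,z,(proj('scene',jig([.060,y,z]))-[160,120])*6+2.5,(proj('top',jig([.066,y,z]))-[220,130])*5+2)
```

```text
[ 0.5184 -0.218   0.1008] [ 0.0002 -0.1226  0.1008] [-0.1   0.13 -0.18 -0.05] 0.002858621149512446
-0.1 [581.85609554 359.74989664] [326.62270025 129.52319258]
0 [582.25484837 346.54773284] [313.94318201 133.8772068 ]
0.1 [582.40944556 333.62322629] [301.33257688 139.30063165]
-0.019 0.064 [305.46839175 375.18248578] [364.56435544 218.41112045]
-0.019 0.068 [304.7184244  368.99866519] [365.26202836 216.50050973]
-0.019 0.072 [303.96451205 362.78231627] [365.96451825 214.57670751]
0.019 0.064 [344.95057728 431.36826809] [289.6841637  214.24443612]
0.019 0.068 [344.29183445 425.21654252] [290.12404019 212.32030697]
0.019 0.072 [343.62956013 419.03183773] [290.56695245 210.38289862]
```

The lever triangulates to about 0.003 rad and the fork is up at the level I predicted. Next I turn for the block.

Request:
{"method": "step_arm", "body": {
  "targets": [
    [[0,0,0],-0.15,0.15],
    [[0,0,0],-0.15,0.15],
    [[0,0,0],-0.15,0.15],
    [[0,0,0],-0.15,0.15],
    [[0,0,0],-0.15,0.15],
    [[0,0,0],-0.15,0.15],
    [[0,0,0],-0.15,0.15],
    [[0,0,0],-0.15,0.15],
    [[0,0,0],-0.15,0.15],
    [[0,0,0],-0.15,0.15],
    [[0,0,0],-0.13,0.15],
    [[0,0,0],0,0.15]
  ]
}}

```text
t: 11.35
eef_pos: [0.5413, 0.0975, 0.2078]
tool_rot: [-1.535, 0.041, 0.041]
force: [-0.2, -0.0, 0.3]
width: 0.849
```

Run:
```python
from h import *
go([.489,.259,.15],np.pi/2+.01)
```

```text
t 11.35 tcp [0.5413 0.0975 0.2078] zyaw 1.5696 tilt -0.998 F [-0.2 -0.   0.3] w 0.849
tool d [-0.0491  0.066   0.1593] turn -0.011182128893809207
```

Request:
{"method": "step_arm", "body": {
  "targets": [
    [[-0.013,0,0.04],-0.011,0.15],
    [[-0.013,0,0.04],0,0.15],
    [[-0.013,0,0.04],0,0.15],
    [[-0.01,0,0.039],0,0.15],
    [[0,0.03,0],0,0.15],
    [[0,0.03,0],0,0.15],
    [[0,0,0],0,0.15]
  ]
}}

```text
t: 12.05
eef_pos: [0.4904, 0.2582, 0.156]
tool_rot: [-1.534, 0.064, 0.014]
force: [-0.7, -0.4, 0.2]
width: 0.843
```

Run:
```python
from h import *
go([.489,.259,.1],np.pi/2+.01)
print(R.from_rotvec(env.read_state()['tool_rot']).as_matrix().round(3))
save('scene','s12.png',(240,200,400,320),5); save('top','t12.png',(100,150,230,270),6)
```

```text
t 12.05 tcp [0.4904 0.2582 0.156 ] zyaw 1.5378 tilt -0.9981 F [-0.7 -0.4  0.2] w 0.843
tool d [ 0.0014  0.056  -0.0012] turn -0.04303571881414214
[[ 0.998 -0.049  0.033]
 [-0.031  0.037  0.999]
 [-0.05  -0.998  0.035]]
```

View pics/s12.png

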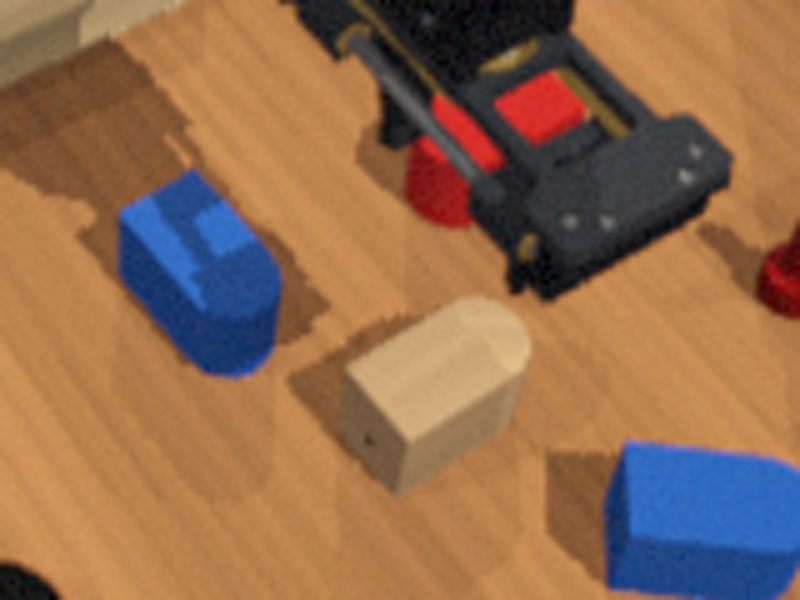

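View pics/t12.png

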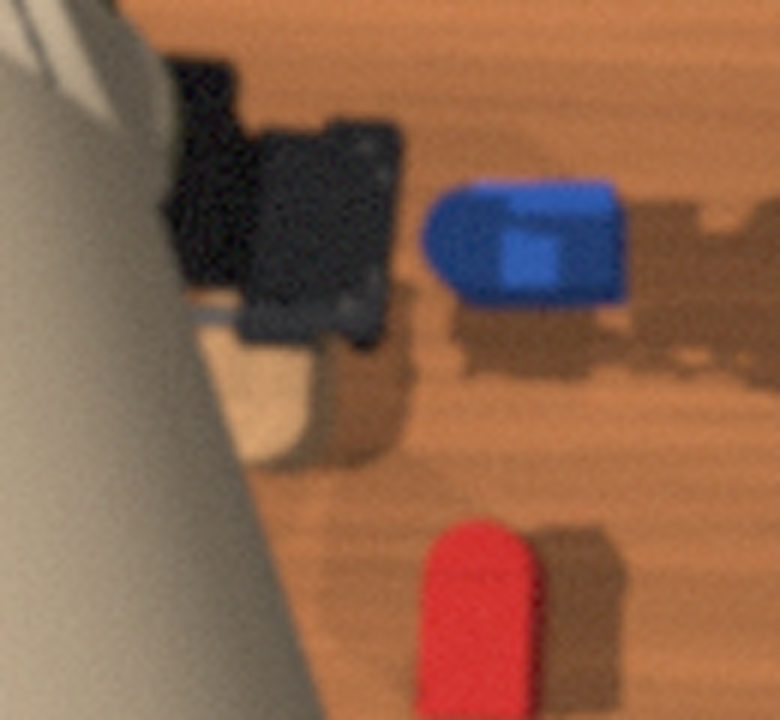

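Run:
```python
from h import *
T=lambda u,v:px(u,v,10,120,180)
S=lambda u,v:px(u,v,5,240,200)
b=[('top',T(145,137),(.045,.023,.055)),('top',T(322,137),(.045,-.023,.055)),('top',T(135,380),(-.015,.023,.055)),('top',T(312,385),(-.015,-.023,.055)),('top',T(215,470),(-.038,0,.055))]
b2=[('scene',S(345,372),(.045,-.023,.055)),('scene',S(410,441),(.045,.023,.055)),('scene',S(400,493),(.045,.023,0)),('scene',S(342,430),(.045,-.023,0)),('scene',S(369,440),(.045,0,.022))]
for q in(b,b2,b+b2):
    p,r=fit(q,[.48,.257,0]);print(p.round(4),r.round(1).tolist())
go([.489,.259,.1],np.pi/2+.03)
```

```text
[0.4811 0.2599 0.0204] [[-0.1, 0.5], [0.3, 0.6], [-0.5, -0.3], [0.1, -0.7], [0.2, -0.1]]
[0.4765 0.2571 0.0641] [[0.0, -1.1], [0.7, -0.0], [0.0, 1.5], [-1.4, -0.5], [0.6, 0.0]]
[0.4787 0.2594 0.0239] [[-0.1, 1.5], [0.4, 1.5], [-0.4, 0.7], [0.3, 0.2], [0.3, 0.8], [-0.3, -0.7], [-0.3, 0.9], [-0.9, 2.4], [-1.7, -0.0], [-0.1, 0.7]]
t 12.15 tcp [0.4927 0.2581 0.1597] zyaw 1.5377 tilt -0.9982 F [ 0.5  0.4 -0. ] w 0.849
tool d [-0.001   0.0598 -0.0015] turn -0.06308986941837302
```

Request:
{"method": "step_arm", "body": {
  "targets": [
    [[0,0.01,0],-0.06,0.1],
    [[0,0.03,0],0,0.1],
    [[0,0.03,0],0,0.1],
    [[0,0,0],0,0.1]
  ]
}}

```text
t: 12.55
eef_pos: [0.496, 0.2598, 0.0968]
tool_rot: [-1.524, 0.012, 0.041]
force: [-1.0, -0.2, -0.6]
width: 0.899
```

Run:
```python
from h import *
go([.488,.2595,.02],np.pi/2+.024)
save('scene','s13.png',(240,200,400,320),5)
```

```text
t 12.55 tcp [0.496  0.2598 0.0968] zyaw 1.5884 tilt -0.9984 F [-1.  -0.2 -0.6] w 0.899
tool d [-0.0055  0.0769 -0.0037] turn -0.006356116431383008
```

View pics/s13.png

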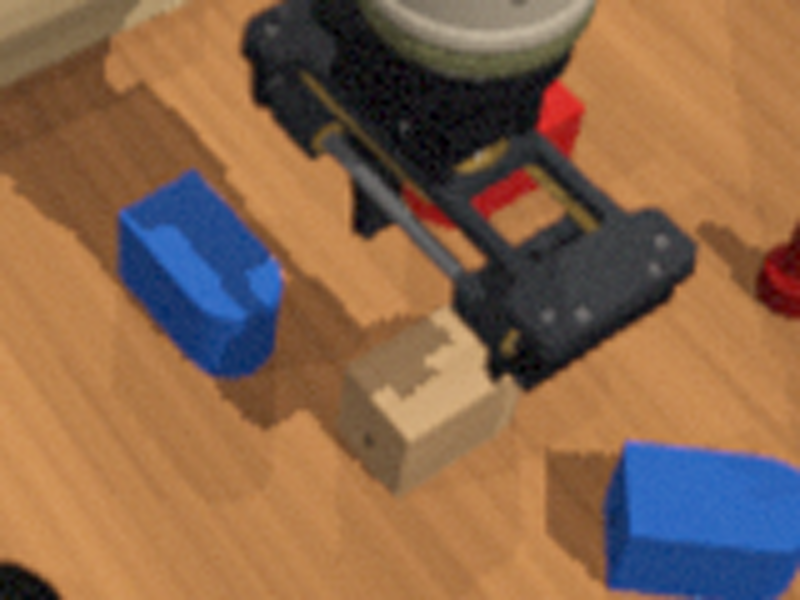

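Request:
{"method": "step_arm", "body": {
  "targets": [
    [[-0.004,0.03,-0.004],-0.006,0.1],
    [[-0.002,0.02,0],0,0.1],
    [[0,0,0],0,0.1]
  ]
}}

```text
t: 12.9
eef_pos: [0.4956, 0.2595, 0.0566]
tool_rot: [-1.517, 0.001, 0.032]
force: [-0.3, -0.2, 1.2]
width: 0.904
```

Run:
```python
from h import *
go([.488,.2595,.02],np.pi/2+.024)
save('scene','s14.png',(240,200,400,320),5)
```

```text
t 12.9 tcp [0.4956 0.2595 0.0566] zyaw 1.5898 tilt -0.9983 F [-0.3 -0.2  1.2] w 0.904
tool d [-0.0069  0.0367 -0.0018] turn -0.004946669028408124
```

View pics/s14.png

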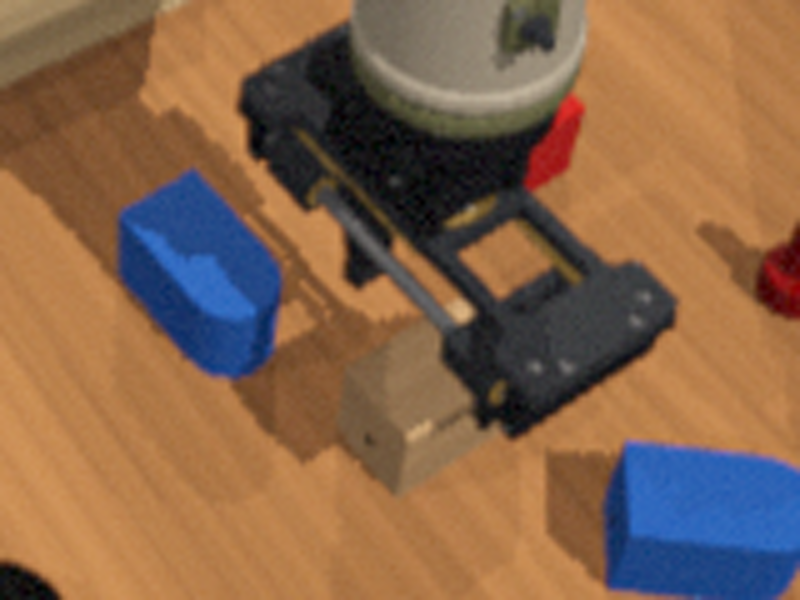

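Request:
{"method": "step_arm", "body": {
  "targets": [
    [[-0.006,0.016,-0.002],-0.005,0.1],
    [[-0.002,0.014,0],0,0.1],
    [[0,0,0],0,0.1]
  ]
}}

```text
t: 13.25
eef_pos: [0.4927, 0.2608, 0.0343]
tool_rot: [-1.511, -0.008, 0.027]
force: [-0.3, 0.7, 0.3]
width: 0.902
```

Run:
```python
from h import *
go([.488,.2595,.02],np.pi/2+.024)
save('scene','s15.png',(240,200,400,320),5)
print(R.from_rotvec(env.read_state()['tool_rot']).as_matrix().round(3))
```

```text
t 13.25 tcp [0.4927 0.2608 0.0343] zyaw 1.5929 tilt -0.9981 F [-0.3  0.7  0.3] w 0.902
tool d [-0.0046  0.0143 -0.002 ] turn -0.0019284382516442378
[[ 1.    -0.011 -0.022]
 [ 0.023  0.06   0.998]
 [-0.01  -0.998  0.06 ]]
```

View pics/s15.png

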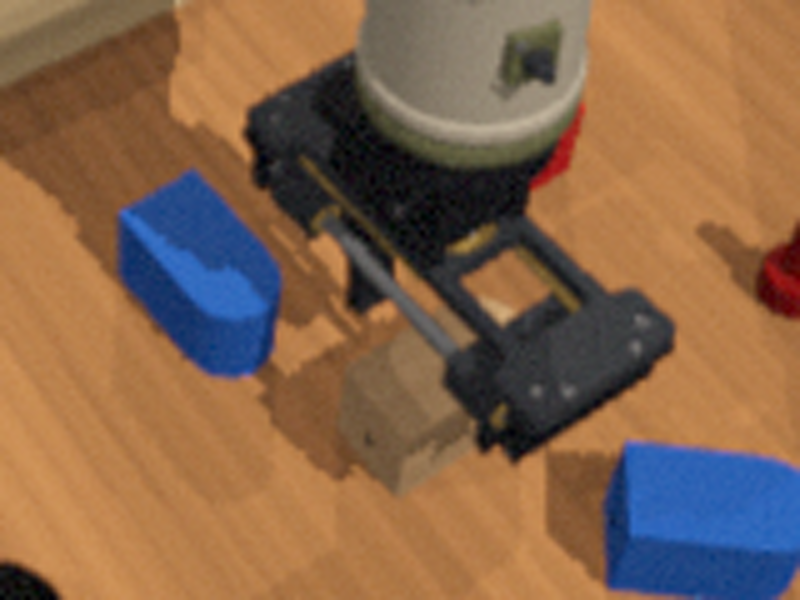

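Request:
{"method": "step_arm", "body": {
  "targets": [
    [[-0.005,0.012,-0.002],-0.002,0.1],
    [[0,0.002,0],0,0.3],
    [[0,0,0],0,0.5],
    [[0,0,0],0,0.7],
    [[0,0,0],0,0.7],
    [[0,0,0],0,0.7]
  ]
}}

```text
t: 13.9
eef_pos: [0.4899, 0.2605, 0.0228]
tool_rot: [-1.508, -0.013, 0.024]
force: [0.2, 2.2, 2.2]
width: 0.532
```

Run:
```python
from h import *
go([.488,.2595,.02],np.pi/2+.024)
save('scene','s16.png',(240,200,400,320),5)
print(R.from_rotvec(env.read_state()['tool_rot']).as_matrix().round(3),env.read_state()['torque'].round(2))
```

```text
t 13.9 tcp [0.4899 0.2605 0.0228] zyaw 1.5945 tilt -0.998 F [0.2 2.2 2.2] w 0.532
tool d [-0.0019  0.0027 -0.0011] turn -0.0002539847294964481
[[ 1.    -0.008 -0.024]
 [ 0.024  0.062  0.998]
 [-0.007 -0.998  0.062]] [ 0.18 -0.   -0.03]
```

View pics/s16.png

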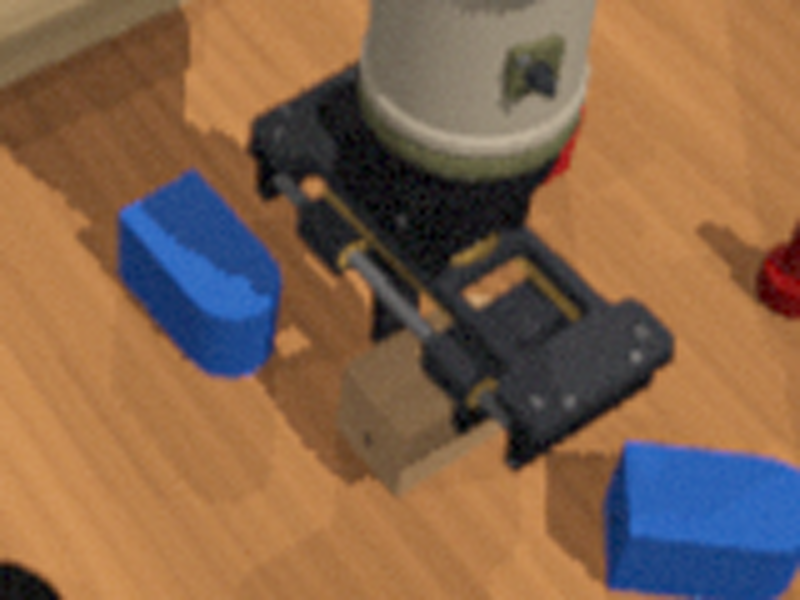

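Width is 46.3 mm, so the block is gripped. Next I press down briefly so that the tool's 3.5 degree tilt eases out against the flat base.

Request:
{"method": "step_arm", "body": {
  "targets": [
    [[0,0.008,0],0,0.7],
    [[0,0.01,0],0,0.7],
    [[0,0.01,0],0,0.7],
    [[0,0.01,0],0,0.7]
  ]
}}

```text
t: 14.35
eef_pos: [0.5022, 0.2624, 0.0016]
tool_rot: [-1.5, -0.024, 0.007]
force: [-11.4, -12.5, 45.2]
width: 0.537
```

Run:
```python
from h import *
go([.488,.2595,.02],np.pi/2+.024)
s=env.read_state();print(R.from_rotvec(s['tool_rot']).as_matrix().round(3)[:,1],s['torque'].round(2))
```

```text
t 14.35 tcp [0.5022 0.2624 0.0016] zyaw 1.5915 tilt -0.9974 F [-11.4 -12.5  45.2] w 0.537
tool d [-0.014  -0.0187 -0.0013] turn -0.003319226985926793
[ 0.01   0.071 -0.997] [-2.91  2.24  0.22]
```

Pressing slid the pads down the block until the fingertips reached the table, at 45 N. I back off at once.

Request:
{"method": "step_arm", "body": {
  "targets": [
    [[0,-0.006,0],0,0.7],
    [[0,0,0],0,0.6]
  ]
}}

```text
t: 14.55
eef_pos: [0.5036, 0.2616, 0.009]
tool_rot: [-1.499, -0.025, 0.005]
force: [0.0, 0.2, -1.3]
width: 0.537
```

Run:
```python
from h import *
go([.488,.2595,.02],np.pi/2+.024)
s=env.read_state();print(R.from_rotvec(s['tool_rot']).as_matrix().round(3)[:,1],s['torque'].round(2))
save('scene','s17.png',(240,200,400,320),5)
```

```text
t 14.55 tcp [0.5036 0.2616 0.009 ] zyaw 1.5903 tilt -0.9973 F [ 0.   0.2 -1.3] w 0.537
tool d [-0.0155 -0.0113 -0.001 ] turn -0.0044505085819706025
[ 0.013  0.072 -0.997] [-0.06 -0.01 -0.07]
```

View pics/s17.png

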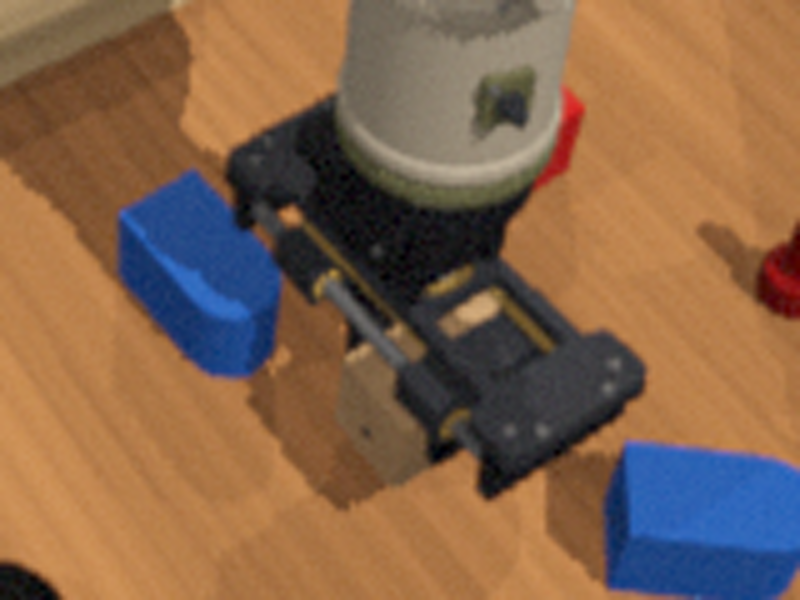

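Request:
{"method": "step_arm", "body": {
  "targets": [
    [[0,-0.04,0],0,0.7],
    [[0,-0.04,0],0,0.7],
    [[0,-0.04,0],0,0.7],
    [[0,0,0],0,0.7],
    [[0,0,0],0,0.7]
  ]
}}

```text
t: 15.1
eef_pos: [0.4978, 0.2523, 0.1267]
tool_rot: [-1.505, -0.02, 0.013]
force: [-0.0, 0.7, -1.8]
width: 0.535
```

Run:
```python
from h import *
go([.488,.2595,.12],np.pi/2+.024)
s=env.read_state();print(R.from_rotvec(s['tool_rot']).as_matrix().round(3)[:,1],s['torque'].round(2))
save('scene','s18.png',(220,160,380,280),5)
```

```text
t 15.1 tcp [0.4978 0.2523 0.1267] zyaw 1.5923 tilt -0.9978 F [-0.   0.7 -1.8] w 0.535
tool d [-0.0096  0.0072  0.0069] turn -0.0024946562330301347
[ 0.003  0.066 -0.998] [-0.09  0.02 -0.02]
```

View pics/s18.png

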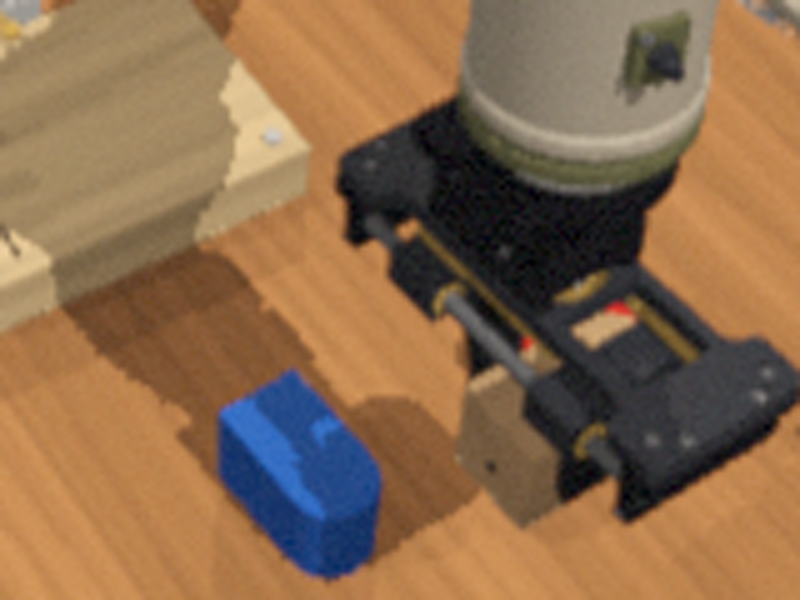

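Request:
{"method": "step_arm", "body": {
  "targets": [
    [[0,-0.01,-0.04],0.05,0.7],
    [[0,0,-0.045],0,0.7],
    [[0,0,-0.045],0,0.7],
    [[0.01,0,-0.045],0,0.7],
    [[0.01,0,-0.045],0,0.7],
    [[0.01,0,-0.045],0,0.7],
    [[0,0,-0.045],0,0.7],
    [[0,0,-0.03],0,0.7],
    [[0,0,0],0,0.7]
  ]
}}

```text
t: 16.05
eef_pos: [0.5131, -0.0987, 0.0998]
tool_rot: [-1.511, 0.031, -0.006]
force: [-0.1, -0.4, -1.2]
width: 0.537
```

Run:
```python
from h import *
go([.535,-.096,.12],np.pi/2+JY)
s=env.read_state();print(R.from_rotvec(s['tool_rot']).as_matrix().round(3)[:,1],s['torque'].round(2))
save('scene','s19.png',(150,80,310,220),5);save('top','t19.png',(220,130,380,250),5)
```

```text
t 16.05 tcp [ 0.5131 -0.0987  0.0998] zyaw 1.5468 tilt -0.9981 F [-0.1 -0.4 -1.2] w 0.537
tool d [ 0.0215 -0.0203  0.0044] turn 0.006955175254921286
[-0.015  0.059 -0.998] [-0.02 -0.05  0.04]
```

View pics/s19.png

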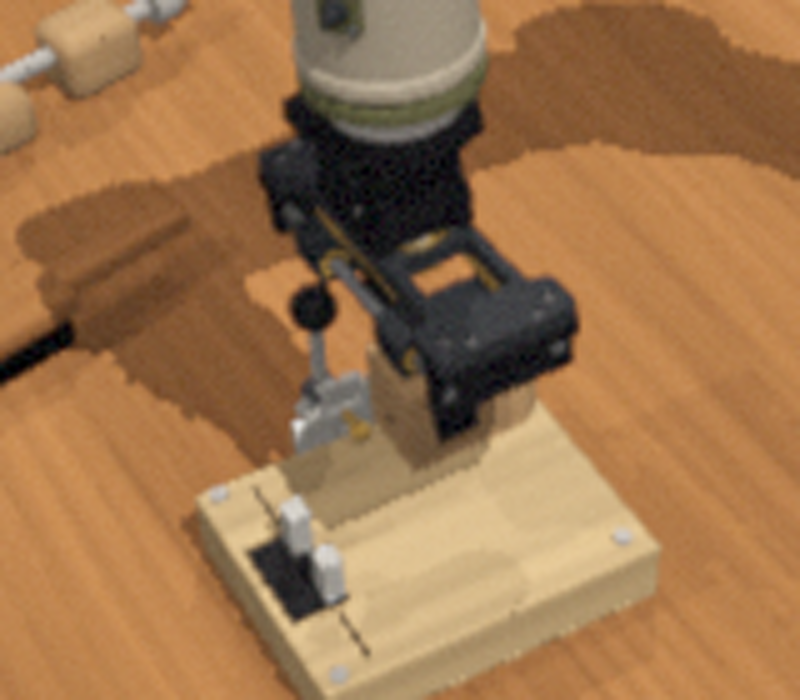

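View pics/t19.png

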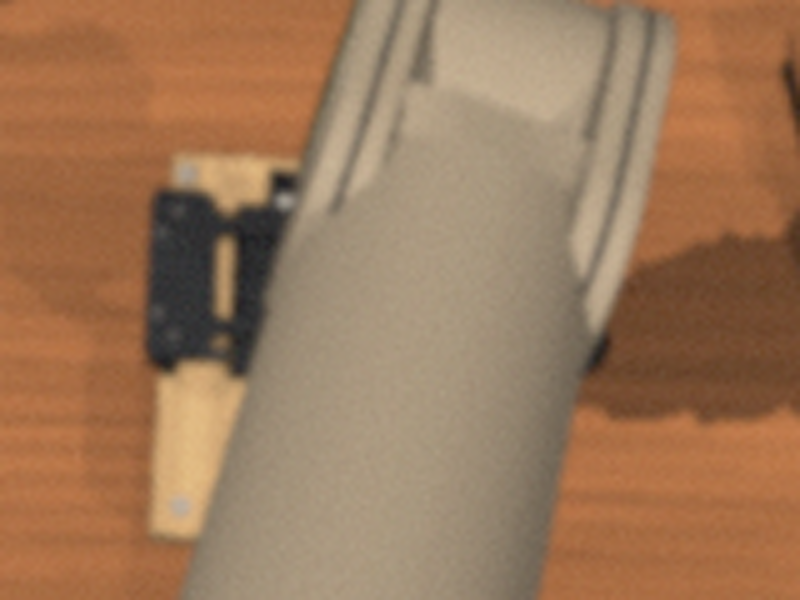

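Run:
```python
from h import *
for z in(.105,.112,.12):
  print(z,R.from_euler('z',-JY).apply(back('scene',px(391,418,5,150,80),z)-J).round(4))
print(R.from_euler('z',-JY).apply(env.read_state()['eef_pos']-J))
for d in mark_of('scene','block_face'): print(d['score'],R.from_euler('z',-JY).apply(d['xyz']-J).round(4))
```

```text
0.105 [ 0.0053 -0.0205  0.105 ]
0.112 [ 0.0083 -0.0141  0.112 ]
0.12 [ 0.0117 -0.0069  0.12  ]
[-0.00844378  0.00094766  0.09995779]
0.91 [-7.690e-02  4.393e-01  1.000e-04]
0.81 [-0.1902  0.2518  0.0023]
0.77 [ 0.0174  0.2084 -0.0011]
```

Request:
{"method": "step_arm", "body": {
  "targets": [
    [[0.025,0,-0.001],0.007,0.7],
    [[0,0.02,0],0,0.7],
    [[0,0.015,0],0,0.7],
    [[0,0,0],0,0.7]
  ]
}}

```text
t: 16.6
eef_pos: [0.5396, -0.0842, 0.0621]
tool_rot: [-1.506, 0.025, 0.003]
force: [0.2, -1.0, -1.7]
width: 0.535
```

```bash
cat >> h.py <<'E'
def st():
    s=env.read_state();M=R.from_rotvec(s['tool_rot']).as_matrix()
    print('t',round(s['t'],2),'jig',R.from_euler('z',-JY).apply(s['eef_pos']-J).round(4),'yaw err',round(np.arctan2(M[1,2],M[0,2])-np.pi/2-JY,4),'down',M[:,1].round(3),'F',s['force'].round(1),'T',s['torque'].round(2),'w',round(s['width']*87,1))
E
python3 - <<'E'
from h import *
st()
save('scene','s20.png',(150,80,310,220),5)
E
```

```text
t 16.6 jig [0.0172 0.0118 0.0621] yaw err 0.0162 down [-0.017  0.065 -0.998] F [ 0.2 -1.  -1.7] T [-0.06  0.01  0.08] w 46.5
```

View pics/s20.png

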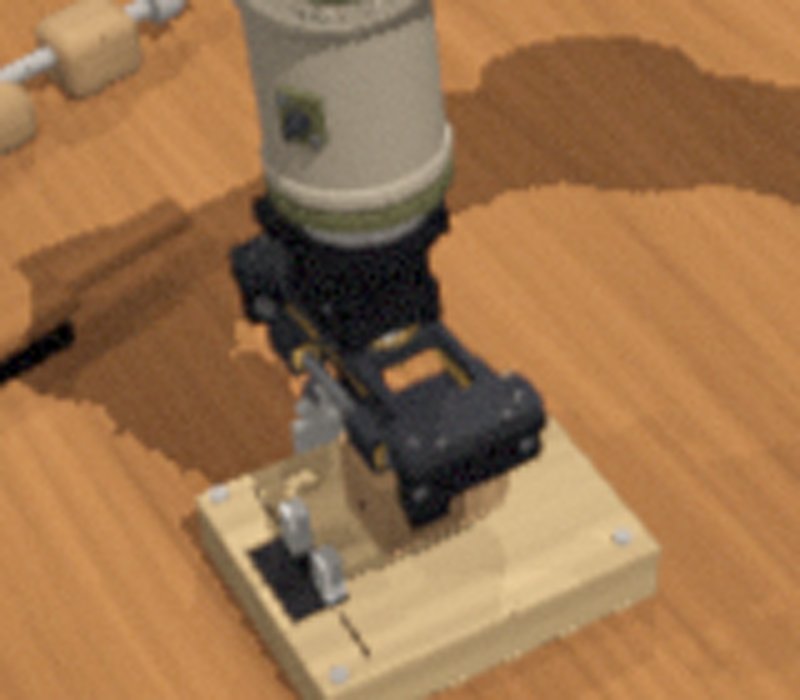

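Request:
{"method": "step_arm", "body": {
  "targets": [
    [[0,0,-0.012],0.016,0.7],
    [[0,0.006,0],0,0.7],
    [[0,0.004,0],0,0.7],
    [[0,0,0],0,0.7]
  ]
}}

```text
t: 17.05
eef_pos: [0.5401, -0.0966, 0.0533]
tool_rot: [-1.506, 0.036, -0.013]
force: [-0.6, 0.6, -1.6]
width: 0.535
```

Run:
```python
from h import *
st()
```

```text
t 17.05 jig [ 0.0182 -0.0005  0.0533] yaw err -0.0011 down [-0.014  0.065 -0.998] F [-0.6  0.6 -1.6] T [-0.1  -0.04  0.02] w 46.5
```

Request:
{"method": "step_arm", "body": {
  "targets": [
    [[0,0.006,0],0,0.7],
    [[0,0.005,0],0,0.7],
    [[0,0,0],0,0.7]
  ]
}}

```text
t: 17.35
eef_pos: [0.5404, -0.0959, 0.0419]
tool_rot: [-1.506, 0.035, -0.014]
force: [0.8, -1.4, -1.4]
width: 0.534
```

Run:
```python
from h import *
st()
save('scene','s21.png',(190,120,290,210),8)
```

```text
t 17.35 jig [0.0184 0.0002 0.0419] yaw err -0.0012 down [-0.013  0.065 -0.998] F [ 0.8 -1.4 -1.4] T [-0.1  -0.12  0.02] w 46.5
```

View pics/s21.png

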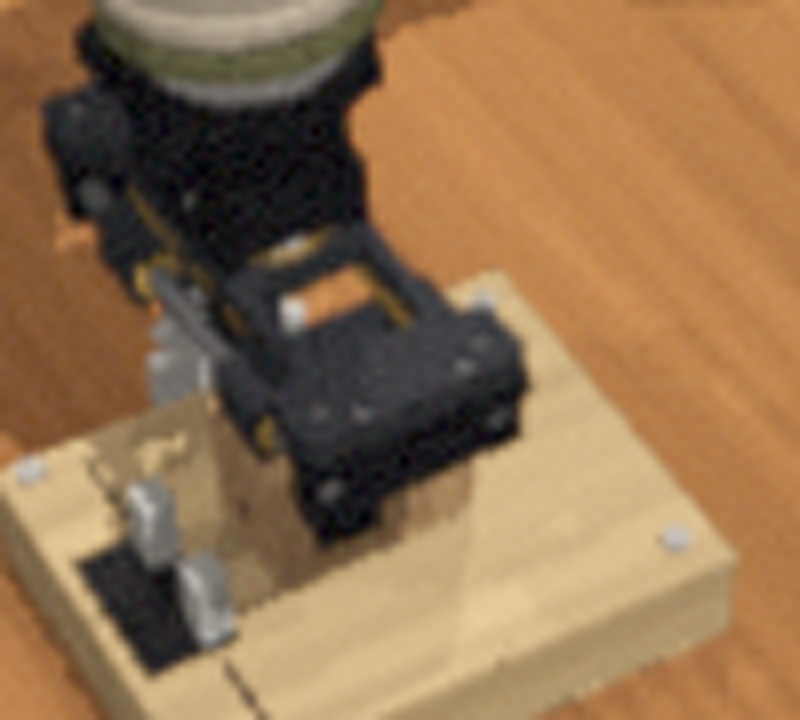

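Request:
{"method": "step_arm", "body": {
  "targets": [
    [[0,0.004,0],0,0.7],
    [[0,0.003,0],0,0.7]
  ]
}}

```text
t: 17.6
eef_pos: [0.5414, -0.0958, 0.04]
tool_rot: [-1.503, 0.034, -0.015]
force: [-20.7, 2.4, 43.7]
width: 0.538
```

Run:
```python
from h import *
st()
```

```text
t 17.6 jig [0.0194 0.0003 0.04  ] yaw err -0.0012 down [-0.011  0.067 -0.998] F [-20.7   2.4  43.7] T [0.73 4.52 0.2 ] w 46.8
```

Request:
{"method": "step_arm", "body": {
  "targets": [
    [[-0.001,-0.0015,0],0,0.7],
    [[0,0,0],0,0.7]
  ]
}}

```text
t: 17.8
eef_pos: [0.5411, -0.0961, 0.043]
tool_rot: [-1.503, 0.033, -0.017]
force: [-0.5, -0.1, -2.1]
width: 0.54
```

Run:
```python
from h import *
st()
```

```text
t 17.8 jig [ 0.0191 -0.      0.043 ] yaw err -0.0013 down [-0.009  0.068 -0.998] F [-0.5 -0.1 -2.1] T [-0.07 -0.04  0.01] w 47.0
```

Request:
{"method": "step_arm", "body": {
  "targets": [
    [[0,0,0],0,0.3],
    [[0,0,0],0,0.2],
    [[0,0,0],0,0.2],
    [[0,-0.01,0],0,0.2],
    [[-0.008,-0.008,0],0,0.2],
    [[0,0,0],0,0.2]
  ]
}}

```text
t: 18.4
eef_pos: [0.5328, -0.0971, 0.0621]
tool_rot: [-1.503, 0.033, -0.016]
force: [-0.3, -0.2, -0.2]
width: 0.796
```

Run:
```python
from h import *
st()
save('scene','s22.png',(190,120,290,210),8)
```

```text
t 18.4 jig [ 0.0109 -0.0013  0.0621] yaw err -0.0011 down [-0.01   0.067 -0.998] F [-0.3 -0.2 -0.2] T [-0.07 -0.02 -0.04] w 69.3
```

View pics/s22.png

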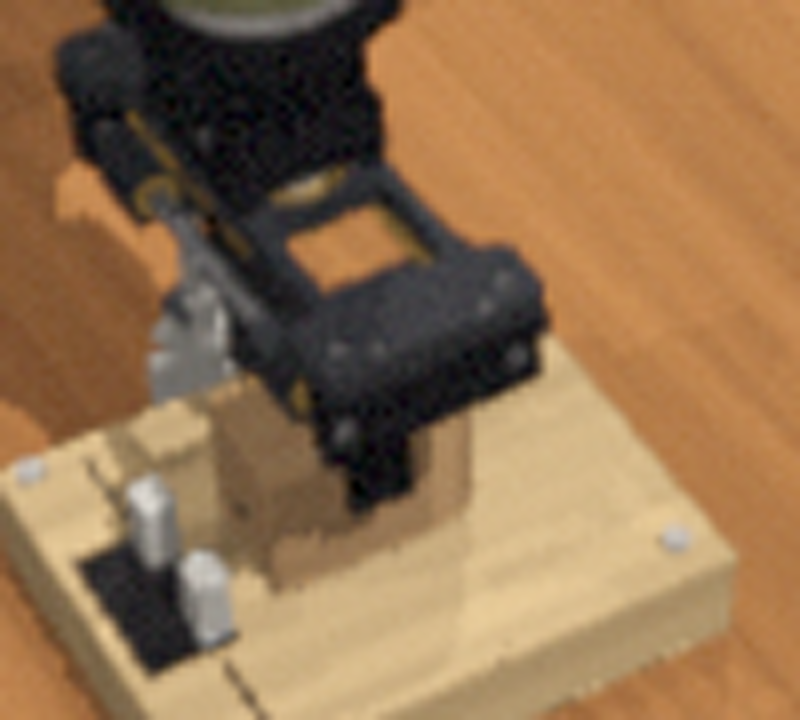

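The block now stands on the jig on its own base. I regrip a little lower, at mid height.

Request:
{"method": "step_arm", "body": {
  "targets": [
    [[0,0.007,0.001],0,0.3],
    [[0,0,0],0,0.5],
    [[0,0,0],0,0.7],
    [[0,0,0],0,0.7],
    [[0,0,0],0,0.7]
  ]
}}

```text
t: 18.95
eef_pos: [0.5329, -0.0948, 0.0539]
tool_rot: [-1.503, 0.033, -0.016]
force: [-1.3, -0.2, 3.5]
width: 0.532
```

Run:
```python
from h import *
st()
save('scene','s23.png',(190,120,290,210),8)
```

```text
t 18.95 jig [0.0109 0.001  0.0539] yaw err -0.0003 down [-0.01   0.068 -0.998] F [-1.3 -0.2  3.5] T [-0.01  0.23  0.02] w 46.3
```

View pics/s23.png

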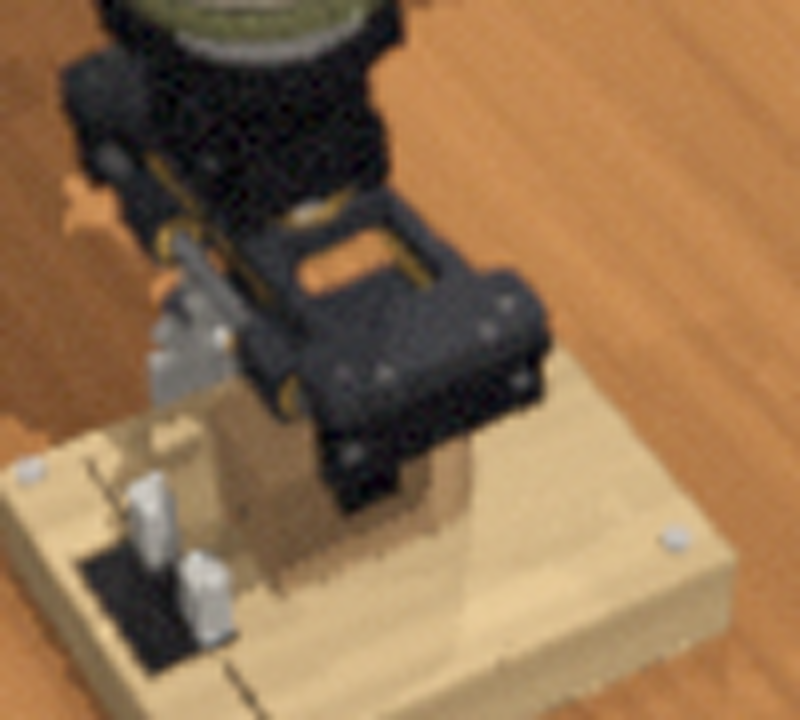

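The block conforms to the pads, which still lean about 3.9 degrees sideways. I'll release it, remove the lean by pushing the shut fingers sideways against the jig's fixed right wall (clear of block, fork and lever), then regrip.

Request:
{"method": "step_arm", "body": {
  "targets": [
    [[0,0,0],0,0.4],
    [[0,0,0],0,0.2],
    [[0,0,0],0,0.2],
    [[0,-0.03,0],0,0.2],
    [[0,-0.04,0],0,0.2],
    [[0,-0.03,0],0,0.5],
    [[0.03,0,-0.04],0,0.9],
    [[0.03,0,-0.04],0,1],
    [[0.015,0,-0.04],0,1],
    [[0,0,0],0,1]
  ]
}}

```text
t: 20.0
eef_pos: [0.6086, -0.2245, 0.1494]
tool_rot: [-1.502, 0.024, -0.012]
force: [-1.6, -0.4, -0.5]
width: 0.432
```

Run:
```python
from h import *
st()
save('scene','s24.png',(150,80,310,220),5)
```

```text
t 20.0 jig [ 0.0905 -0.1263  0.1494] yaw err 0.0079 down [-0.007  0.069 -0.998] F [-1.6 -0.4 -0.5] T [-0.05  0.09  0.02] w 37.6
```

View pics/s24.png

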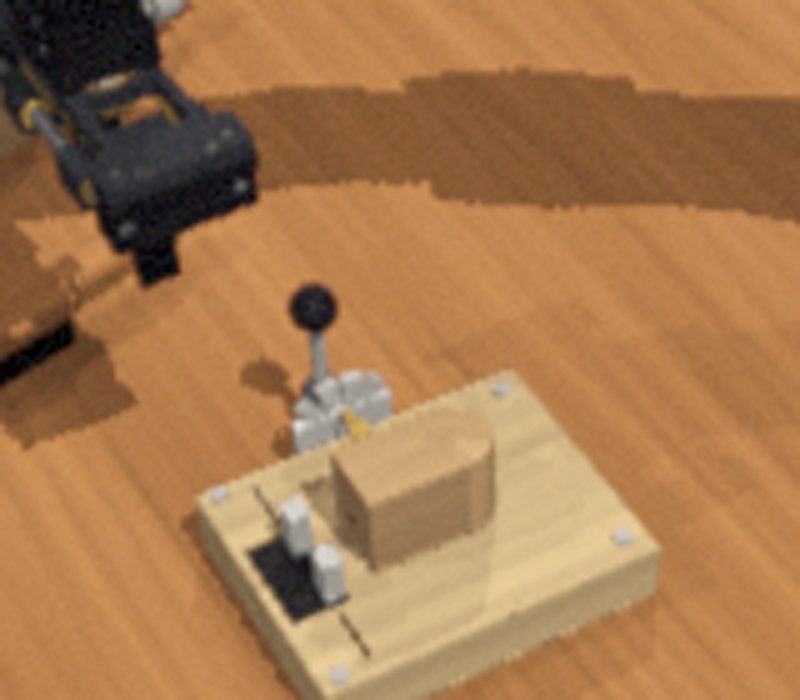

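Run:
```python
from h import *
save('top','t24.png',(220,130,380,250),5)
save('scene','s24b.png',(205,150,255,200),15)
```

```text
(no output)
```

View pics/t24.png

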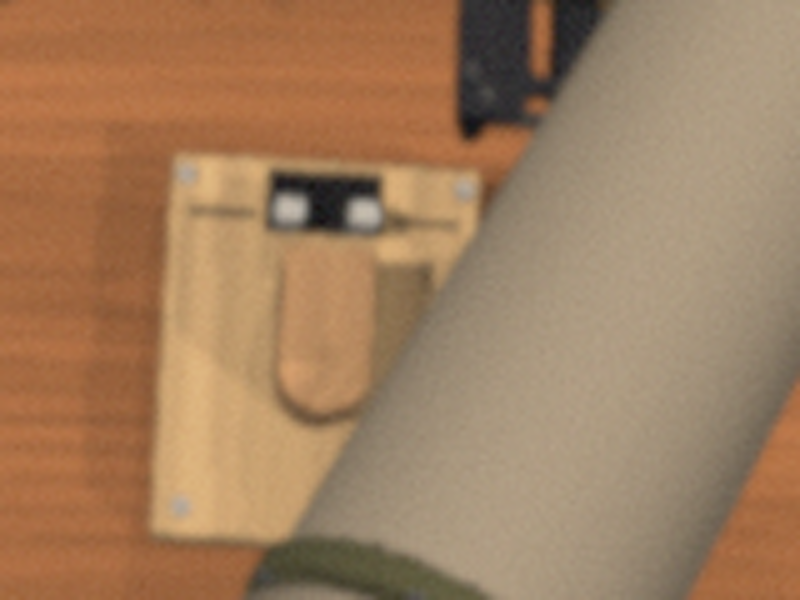

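View pics/s24b.png

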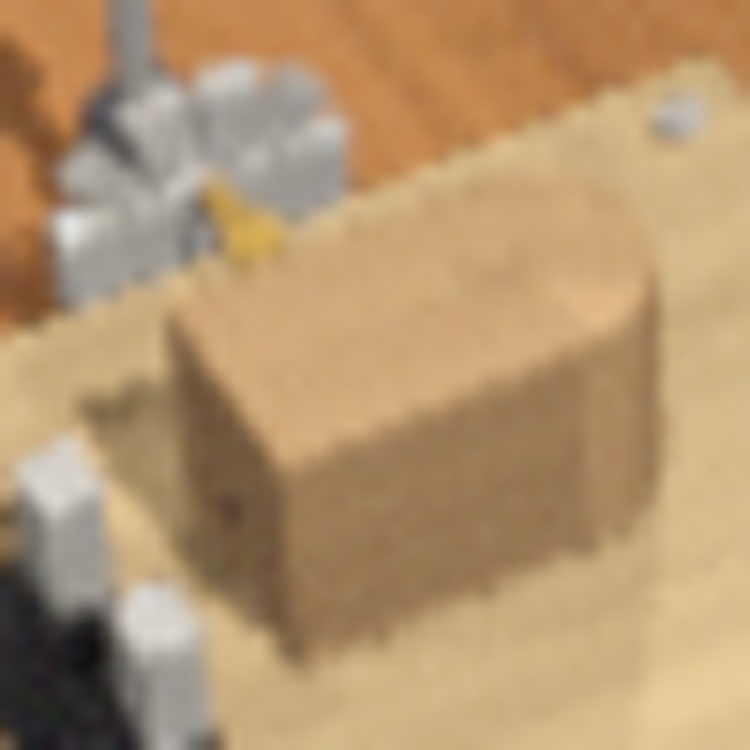

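Request:
{"method": "step_arm", "body": {
  "targets": [
    [[-0.003,0.035,-0.001],-0.008,1],
    [[0,0.035,0],0,1],
    [[0,0.03,0],0,1],
    [[0,0.02,0],0,1],
    [[0,0,0],0,1]
  ]
}}

```text
t: 20.65
eef_pos: [0.6067, -0.2009, 0.0288]
tool_rot: [-1.493, 0.001, 0.002]
force: [-0.2, 0.9, -0.3]
width: 0.007
```

Run:
```python
from h import *
st()
save('scene','s25.png',(150,80,310,220),5)
```

```text
t 20.65 jig [ 0.0879 -0.1027  0.0288] yaw err 0.0314 down [-0.002  0.077 -0.997] F [-0.2  0.9 -0.3] T [-0.07  0.05 -0.05] w 0.6
```

View pics/s25.png

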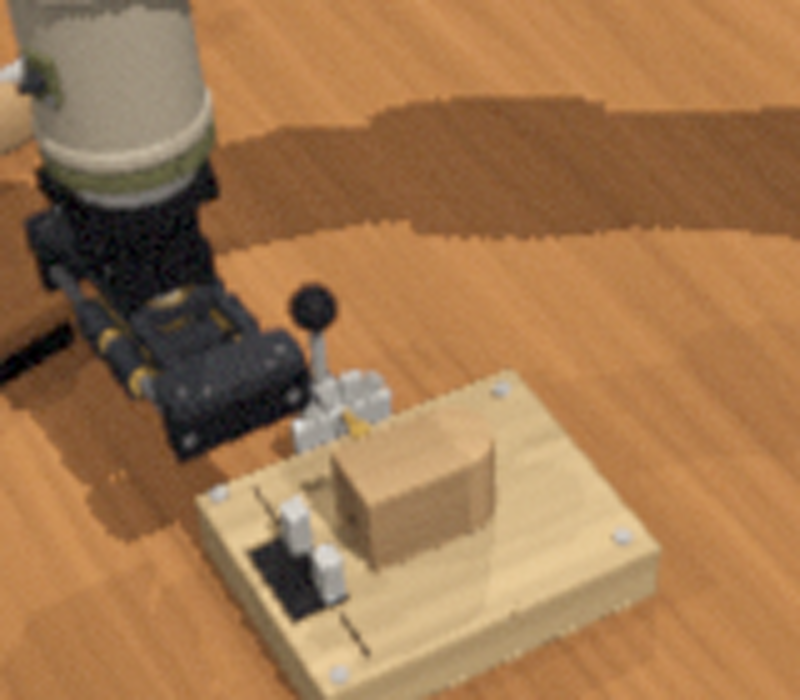

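Request:
{"method": "step_arm", "body": {
  "targets": [
    [[0,0.002,0.01],-0.03,1],
    [[0,0,0.01],0,1],
    [[0,0,0.01],0,1]
  ]
}}

```text
t: 21.0
eef_pos: [0.6086, -0.1698, 0.0349]
tool_rot: [-1.495, -0.03, 0.021]
force: [-1.0, -0.4, -0.4]
width: 0.003
```

Run:
```python
from h import *
st()
```

```text
t 21.0 jig [ 0.0889 -0.0716  0.0349] yaw err 0.0646 down [ 0.004  0.076 -0.997] F [-1.  -0.4 -0.4] T [-0.07 -0.05 -0.01] w 0.3
```

The measured TCP lies below the real tips by more than 5 mm, so the fingers passed over the jig's edge. I back out, go lower and push again.

Request:
{"method": "step_arm", "body": {
  "targets": [
    [[0,-0.004,-0.02],0.06,1],
    [[0,0,-0.025],0,1],
    [[-0.003,0.02,0],0,1],
    [[0,0.016,0],0,1],
    [[0,0,0],0,1]
  ]
}}

```text
t: 21.5
eef_pos: [0.61, -0.2091, 0.0035]
tool_rot: [-1.494, 0.012, -0.029]
force: [-0.0, 0.9, 0.4]
width: 0.006
```

Run:
```python
from h import *
st()
save('scene','s26.png',(150,80,310,220),5)
```

```text
t 21.5 jig [ 0.0915 -0.1108  0.0035] yaw err 0.005 down [ 0.012  0.077 -0.997] F [-0.   0.9  0.4] T [-0.07  0.02 -0.05] w 0.5
```

View pics/s26.png

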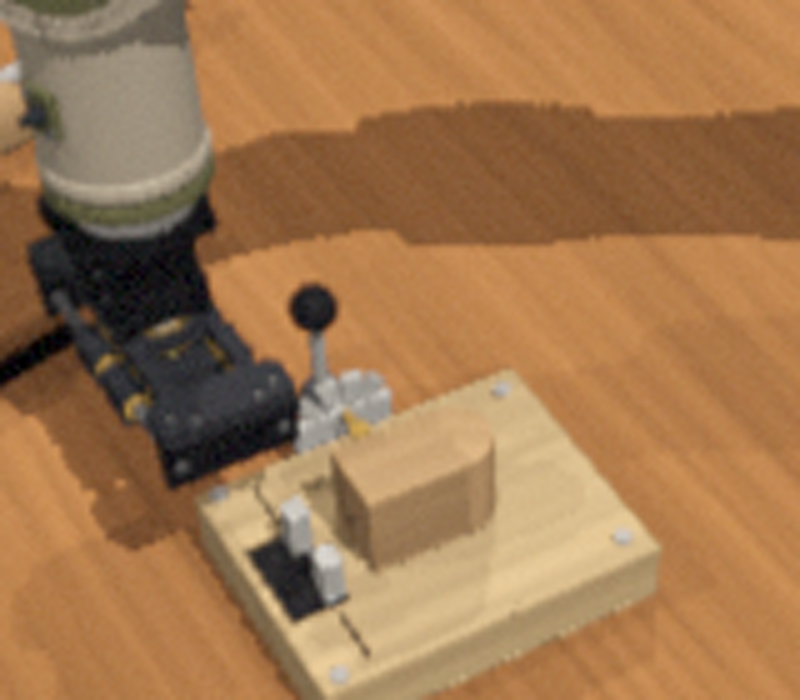

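Request:
{"method": "step_arm", "body": {
  "targets": [
    [[0,-0.002,0.01],0.005,1],
    [[0,0,0.01],0,1]
  ]
}}

```text
t: 21.75
eef_pos: [0.6116, -0.1895, 0.0096]
tool_rot: [-1.495, 0.016, -0.036]
force: [0.2, 0.7, -0.4]
width: 0.006
```

Run:
```python
from h import *
st()
```

```text
t 21.75 jig [ 0.0925 -0.0912  0.0096] yaw err -0.002 down [ 0.014  0.076 -0.997] F [ 0.2  0.7 -0.4] T [-0.09 -0.   -0.01] w 0.5
```

Request:
{"method": "step_arm", "body": {
  "targets": [
    [[-0.002,0.003,0.008],0,1],
    [[0,0,0.006],0,1]
  ]
}}

```text
t: 21.95
eef_pos: [0.6116, -0.1858, 0.0104]
tool_rot: [-1.513, 0.013, -0.046]
force: [2.4, -25.2, -20.0]
width: 0.008
```

Run:
```python
from h import *
st()
```

```text
t 21.95 jig [ 0.0924 -0.0874  0.0104] yaw err -0.0065 down [ 0.022  0.057 -0.998] F [  2.4 -25.2 -20. ] T [-6.16 -0.4  -0.1 ] w 0.7
```

It works: the lean dropped from 0.076 to 0.057. I continue gently.

Request:
{"method": "step_arm", "body": {
  "targets": [
    [[0,0,0.004],0,1],
    [[0,0,0.004],0,1]
  ]
}}

```text
t: 22.15
eef_pos: [0.6111, -0.1863, 0.0113]
tool_rot: [-1.526, 0.015, -0.053]
force: [4.0, -14.2, -9.5]
width: 0.002
```

Run:
```python
from h import *
st()
```

```text
t 22.15 jig [ 0.0919 -0.088   0.0113] yaw err -0.0121 down [ 0.025  0.043 -0.999] F [  4.  -14.2  -9.5] T [-3.5  -0.6  -0.02] w 0.2
```

Request:
{"method": "step_arm", "body": {
  "targets": [
    [[0,0,0.005],-0.006,1],
    [[0,0,0.005],-0.006,1],
    [[0,0,0.005],0,1]
  ]
}}

```text
t: 22.45
eef_pos: [0.6107, -0.1869, 0.0121]
tool_rot: [-1.551, 0.008, -0.056]
force: [5.1, -17.4, -12.8]
width: 0.004
```

Run:
```python
from h import *
st()
```

```text
t 22.45 jig [ 0.0915 -0.0886  0.0121] yaw err -0.0098 down [ 0.031  0.019 -0.999] F [  5.1 -17.4 -12.8] T [-4.22 -0.94 -0.21] w 0.4
```

Request:
{"method": "step_arm", "body": {
  "targets": [
    [[0,0,0.004],0,1],
    [[0,0,0.004],0,1],
    [[0,0,-0.01],0,1],
    [[0,0,-0.02],0,1],
    [[0,0,0],0,1]
  ]
}}

```text
t: 22.95
eef_pos: [0.6098, -0.2162, 0.0137]
tool_rot: [-1.564, 0.007, -0.062]
force: [-0.3, -1.2, -0.3]
width: 0.006
```

Run:
```python
from h import *
st()
T=lambda u,v:px(u,v,5,220,130)
S=lambda u,v:px(u,v,15,205,150)
def L(x,y,z): return (x,y,z+.04)
b=[('scene',S(173,318),L(.045,-.023,.055)),('scene',S(285,462),L(.045,.023,.055)),('scene',S(300,660),L(.045,.023,0)),('scene',S(232,508),L(.045,0,.022)),
('top',T(284,245),L(.045,.023,.055)),('top',T(378,248),L(.045,-.023,.055)),('top',T(322,420),L(-.038,0,.055)),('top',T(278,375),L(-.015,.023,.055)),('top',T(372,375),L(-.015,-.023,.055))]
for q in(b[:4],b[4:],b):
  p,r=fit(q,[.52,-.096,-.03]);l=R.from_euler('z',-JY).apply(np.array([p[0],p[1],0])-J);print('block in jig',l.round(4),'yaw',round(p[2]-JY,4),abs(r).max().round(1))
```

```text
t 22.95 jig [ 0.0915 -0.118   0.0137] yaw err -0.0132 down [ 0.035  0.006 -0.999] F [-0.3 -1.2 -0.3] T [0.03 0.08 0.01] w 0.5
block in jig [-0.0057 -0.0035  0.    ] yaw 0.0044 1.4
block in jig [-0.0044 -0.0005  0.    ] yaw 0.0063 1.2
block in jig [-0.0048 -0.0011  0.    ] yaw -0.0078 1.7
```

The lean is now 0.006 rad. The block stands flat at about jig (-0.005, -0.001) with yaw near 0. I go back and regrip.

Request:
{"method": "step_arm", "body": {
  "targets": [
    [[0,-0.04,0],-0.013,1],
    [[0,-0.045,0],0,0.6],
    [[0,-0.035,0],0,0.3],
    [[-0.03,0,0.04],0,0.2],
    [[-0.03,0,0.04],0,0.2],
    [[-0.026,0,0.037],0,0.2],
    [[0,0,0],0,0.2]
  ]
}}

```text
t: 23.65
eef_pos: [0.5224, -0.0872, 0.1377]
tool_rot: [-1.558, -0.01, -0.05]
force: [-0.1, 0.1, -0.3]
width: 0.462
```

Run:
```python
from h import *
st(); go(jig([.005,-.001,.1]),np.pi/2+JY)
```

```text
t 23.65 jig [1.000e-04 8.300e-03 1.377e-01] yaw err 0.0054 down [ 0.039  0.012 -0.999] F [-0.1  0.1 -0.3] T [0.05 0.04 0.03] w 40.2
t 23.65 tcp [ 0.5224 -0.0872  0.1377] zyaw 1.5452 tilt -0.9992 F [-0.1  0.1 -0.3] w 0.462
tool d [ 0.0034  0.0377 -0.0098] turn 0.005388862888268342
```

Request:
{"method": "step_arm", "body": {
  "targets": [
    [[0.003,0,-0.01],0.005,0.15],
    [[0,0,0],0,0.15],
    [[0,0.02,0],0,0.15],
    [[0,0.015,0],0,0.15],
    [[0,0,0],0,0.15]
  ]
}}

```text
t: 24.15
eef_pos: [0.5294, -0.0988, 0.1037]
tool_rot: [-1.557, -0.008, -0.059]
force: [0.0, 0.2, 0.1]
width: 0.836
```

Run:
```python
from h import *
st(); go(jig([.005,-.001,.052]),np.pi/2+JY)
save('scene','s27.png',(190,120,290,210),8)
```

```text
t 24.15 jig [ 0.0075 -0.0031  0.1037] yaw err -0.0011 down [ 0.043  0.012 -0.999] F [0.  0.2 0.1] T [ 0.02  0.1  -0.01] w 72.7
t 24.15 tcp [ 0.5294 -0.0988  0.1037] zyaw 1.5387 tilt -0.999 F [0.  0.2 0.1] w 0.836
tool d [-0.0047  0.0516  0.0014] turn -0.0010576477632890935
```

View pics/s27.png

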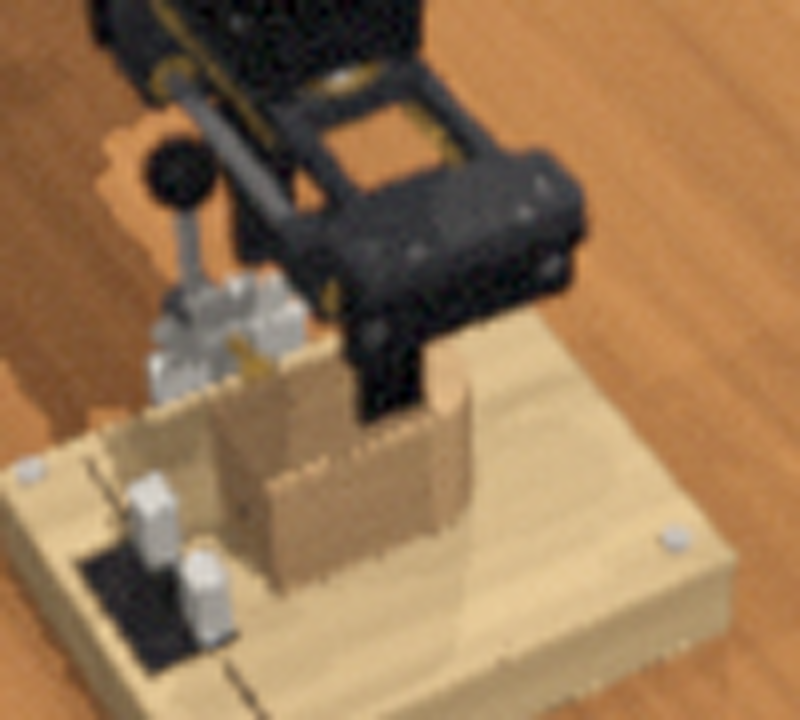

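Request:
{"method": "step_arm", "body": {
  "targets": [
    [[-0.004,0.02,0.001],-0.001,0.15],
    [[0,0.02,0],0,0.15],
    [[0,0.01,0],0,0.15],
    [[0,0,0],0,0.15]
  ]
}}

```text
t: 24.6
eef_pos: [0.531, -0.1008, 0.0563]
tool_rot: [-1.559, -0.009, -0.066]
force: [0.1, 0.2, 0.6]
width: 0.851
```

Run:
```python
from h import *
st(); go(jig([.005,-.001,.052]),np.pi/2+JY)
```

```text
t 24.6 jig [ 0.0092 -0.005   0.0563] yaw err -0.0048 down [ 0.048  0.01  -0.999] F [0.1 0.2 0.6] T [-0.03  0.08  0.01] w 74.0
t 24.6 tcp [ 0.531  -0.1008  0.0563] zyaw 1.535 tilt -0.9988 F [0.1 0.2 0.6] w 0.851
tool d [-0.0044  0.0041  0.0039] turn -0.004799423186720553
```

Request:
{"method": "step_arm", "body": {
  "targets": [
    [[-0.003,0.004,0.004],-0.005,0.15],
    [[0,0,0],0,0.4],
    [[0,0,0],0,0.6],
    [[0,0,0],0,0.7],
    [[0,0,0],0,0.7],
    [[0,0,0],0,0.7]
  ]
}}

```text
t: 25.2
eef_pos: [0.5302, -0.0968, 0.0553]
tool_rot: [-1.559, -0.016, -0.065]
force: [0.1, -0.4, -3.2]
width: 0.524
```

Run:
```python
from h import *
st()
save('scene','s28.png',(190,120,290,210),8)
```

```text
t 25.2 jig [ 0.0083 -0.001   0.0553] yaw err 0.0002 down [ 0.052  0.011 -0.999] F [ 0.1 -0.4 -3.2] T [-0.03  0.06  0.  ] w 45.6
```

View pics/s28.png

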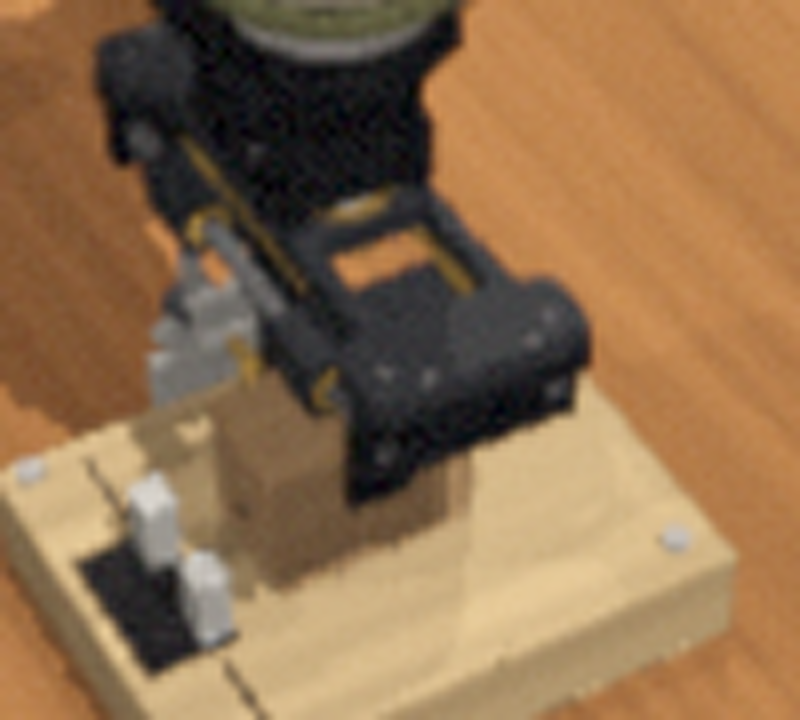

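Request:
{"method": "step_arm", "body": {
  "targets": [
    [[0.006,0.0005,0.001],0,0.7],
    [[0.006,0.0005,0],0,0.7],
    [[0,0,0],0,0.7]
  ]
}}

```text
t: 25.55
eef_pos: [0.5414, -0.0962, 0.0553]
tool_rot: [-1.558, -0.014, -0.063]
force: [0.5, -0.5, -0.4]
width: 0.529
```

Run:
```python
from h import *
st()
```

```text
t 25.55 jig [ 0.0194 -0.0001  0.0553] yaw err -0.0004 down [ 0.049  0.012 -0.999] F [ 0.5 -0.5 -0.4] T [-0.03 -0.15 -0.  ] w 46.0
```

Request:
{"method": "step_arm", "body": {
  "targets": [
    [[0.005,0.0008,0],0,0.7],
    [[0.004,0.0005,0],0,0.7],
    [[0,0,0],0,0.7]
  ]
}}

```text
t: 25.85
eef_pos: [0.5486, -0.0964, 0.0554]
tool_rot: [-1.556, -0.009, -0.06]
force: [0.3, 0.2, -1.0]
width: 0.527
```

Run:
```python
from h import *
st()
save('scene','s29.png',(190,130,270,220),8);save('top','t29.png',(240,140,320,200),9)
```

```text
t 25.85 jig [ 0.0266 -0.0001  0.0554] yaw err -0.0012 down [ 0.045  0.014 -0.999] F [ 0.3  0.2 -1. ] T [-0.01 -0.08  0.05] w 45.8
```

View pics/s29.png

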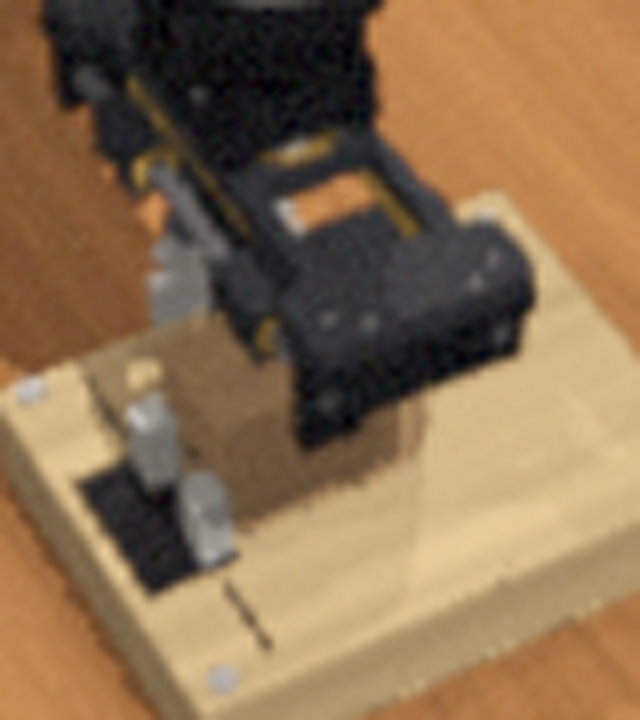

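View pics/t29.png

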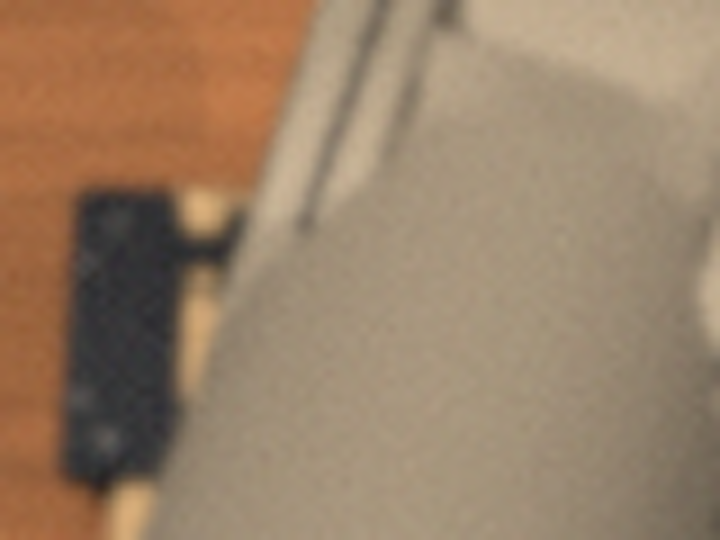

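Request:
{"method": "step_arm", "body": {
  "targets": [
    [[0.004,0.001,0],0,0.7],
    [[0.003,0.0005,0],0,0.7]
  ]
}}

```text
t: 26.15
eef_pos: [0.5518, -0.0963, 0.0554]
tool_rot: [-1.553, -0.003, -0.055]
force: [-15.4, 1.6, 19.0]
width: 0.528
```

Run:
```python
from h import *
st()
```

```text
t 26.15 jig [0.0299 0.0001 0.0554] yaw err -0.002 down [ 0.037  0.017 -0.999] F [-15.4   1.6  19. ] T [ 0.19  3.29 -0.01] w 46.0
```

Request:
{"method": "step_arm", "body": {
  "targets": [
    [[0,-0.0015,0],0,0.7],
    [[0,0,0],0,0.7]
  ]
}}

```text
t: 26.35
eef_pos: [0.5497, -0.0964, 0.0561]
tool_rot: [-1.552, 0.001, -0.052]
force: [-2.6, 0.4, 0.2]
width: 0.528
```

Run:
```python
from h import *
st();env.read_state()
```

```text
t 26.35 jig [0.0277 0.     0.0561] yaw err -0.0023 down [ 0.033  0.018 -0.999] F [-2.6  0.4  0.2] T [0.13 0.6  0.07] w 46.0
```

Request:
{"method": "step_arm", "body": {
  "targets": [
    [[0.005,0,0],0,0.7],
    [[0.004,0,0],0,0.7]
  ]
}}

```text
t: 26.55
eef_pos: [0.5559, -0.0965, 0.0558]
tool_rot: [-1.551, 0.005, -0.048]
force: [-17.9, 2.3, 18.9]
width: 0.527
```

Run:
```python
from h import *
st();env.read_state()
```

```text
t 26.55 jig [0.0339 0.     0.0558] yaw err -0.0027 down [ 0.027  0.019 -0.999] F [-17.9   2.3  18.9] T [0.38 3.97 0.16] w 45.9
```

Contact with the fork is confirmed at TCP jig x 0.0277 (Fx -2.6, Fz about 0). Pushing in small rows tips the block nose-down by about 1.4 degrees and rubs on the jig. I back off, let the block settle flat, regrip, and push in fewer rows with less downward load.

Request:
{"method": "step_arm", "body": {
  "targets": [
    [[-0.006,0,0],0,0.7],
    [[-0.006,0,0],0,0.7],
    [[0,0,0],0,0.4],
    [[0,0,0],0,0.3],
    [[0,0,0],0,0.3]
  ]
}}

```text
t: 27.05
eef_pos: [0.5455, -0.0961, 0.0559]
tool_rot: [-1.552, 0.002, -0.05]
force: [-0.9, -0.0, -0.3]
width: 0.67
```

Run:
```python
from h import *
st();env.read_state()
save('scene','s30.png',(190,130,270,220),8)
```

```text
t 27.05 jig [0.0235 0.0001 0.0559] yaw err -0.0022 down [ 0.031  0.018 -0.999] F [-0.9 -0.  -0.3] T [-0.01  0.03 -0.01] w 58.3
```

View pics/s30.png

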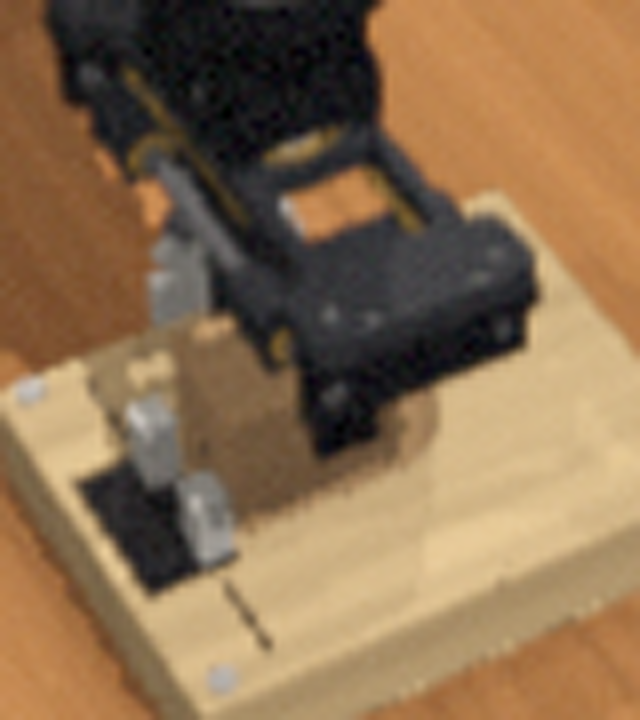

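Request:
{"method": "step_arm", "body": {
  "targets": [
    [[0,0,0],0,0.6],
    [[0,0,0],0,0.7],
    [[0,0,0],0,0.7],
    [[0,0,0],0,0.7]
  ]
}}

```text
t: 27.5
eef_pos: [0.5458, -0.0961, 0.0558]
tool_rot: [-1.552, 0.002, -0.05]
force: [0.2, -0.7, 0.0]
width: 0.523
```

Run:
```python
from h import *
st();env.read_state()
```

```text
t 27.5 jig [0.0238 0.0002 0.0558] yaw err -0.0021 down [ 0.031  0.018 -0.999] F [ 0.2 -0.7  0. ] T [ 0.03  0.16 -0.  ] w 45.5
```

Request:
{"method": "step_arm", "body": {
  "targets": [
    [[0.009,-0.0008,0],0,0.7],
    [[0.006,-0.0008,0],0,0.7]
  ]
}}

```text
t: 27.7
eef_pos: [0.5583, -0.0968, 0.0566]
tool_rot: [-1.552, 0.007, -0.046]
force: [-8.6, 0.9, -2.0]
width: 0.526
```

Run:
```python
from h import *
st();env.read_state()
```

```text
t 27.7 jig [ 0.0363 -0.0002  0.0566] yaw err -0.0025 down [ 0.025  0.019 -1.   ] F [-8.6  0.9 -2. ] T [0.03 2.23 0.23] w 45.7
```

Request:
{"method": "step_arm", "body": {
  "targets": [
    [[0.002,0.0008,0],0,0.7]
  ]
}}

```text
t: 27.8
eef_pos: [0.5587, -0.0967, 0.0558]
tool_rot: [-1.551, 0.011, -0.042]
force: [-22.5, 4.2, 33.9]
width: 0.523
```

Run:
```python
from h import *
st();save('scene','s31.png',(190,130,270,220),8);st()
```

```text
t 27.8 jig [ 0.0368 -0.0001  0.0558] yaw err -0.0023 down [ 0.02  0.02 -1.  ] F [-22.5   4.2  33.9] T [0.74 4.89 0.27] w 45.5
t 27.85 jig [ 0.0369 -0.0001  0.056 ] yaw err -0.0024 down [ 0.02  0.02 -1.  ] F [-13.4   2.5  14. ] T [0.53 3.06 0.19] w 46.0
```

View pics/s31.png

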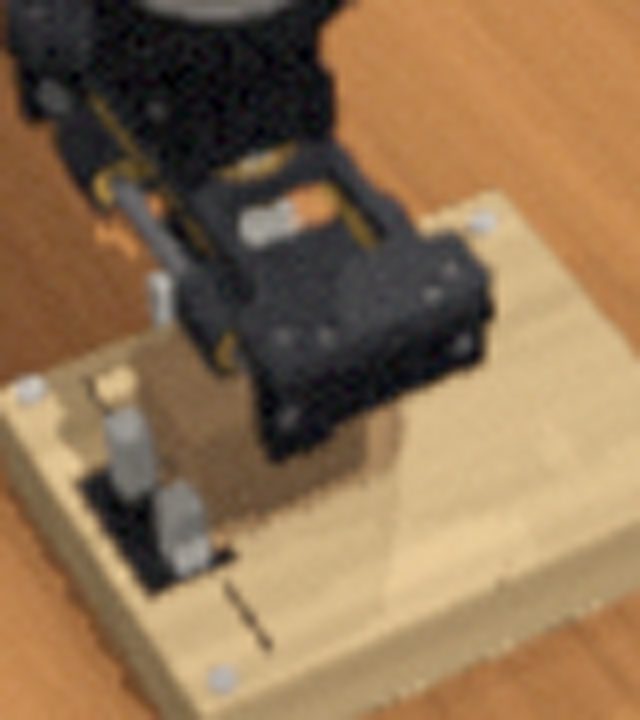

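Run:
```python
from h import *
for i in range(6):
    grab_frame('scene');st()
save('scene','s32.png',(190,150,250,210),12)
for th in (0,):
  for x in(.060,.066,.069,.072):
    for y in(.035,-.035,.026,-.026): print(x,y,((proj('scene',jig([x,y,.04]))+.5-[190,150])*12-.5).round(0))
```

```text
t 27.9 jig [ 0.0369 -0.0001  0.056 ] yaw err -0.0024 down [ 0.021  0.02  -1.   ] F [-14.7   2.5  15.2] T [0.37 3.25 0.23] w 45.9
t 27.95 jig [ 0.0369 -0.0001  0.056 ] yaw err -0.0025 down [ 0.021  0.02  -1.   ] F [-13.8   1.7  15. ] T [0.4  3.15 0.28] w 45.8
t 28.0 jig [ 0.0369 -0.0001  0.056 ] yaw err -0.0025 down [ 0.021  0.02  -1.   ] F [-13.3   0.8  14.3] T [0.33 3.09 0.19] w 45.8
t 28.05 jig [ 0.0369 -0.0001  0.056 ] yaw err -0.0025 down [ 0.021  0.02  -1.   ] F [-14.2   1.4  14.2] T [0.38 3.07 0.25] w 45.8
t 28.1 jig [ 0.0369 -0.0001  0.056 ] yaw err -0.0024 down [ 0.021  0.02  -1.   ] F [-13.6   2.   13.5] T [0.35 3.02 0.12] w 46.1
t 28.15 jig [ 0.0368 -0.0001  0.056 ] yaw err -0.0025 down [ 0.021  0.02  -1.   ] F [-14.3   1.7  13.4] T [0.36 3.05 0.21] w 46.0
0.06 0.035 [372. 624.]
0.06 -0.035 [228. 418.]
0.06 0.026 [353. 597.]
0.06 -0.026 [246. 444.]
0.066 0.035 [347. 635.]
0.066 -0.035 [204. 428.]
0.066 0.026 [328. 607.]
0.066 -0.026 [222. 454.]
0.069 0.035 [335. 640.]
0.069 -0.035 [192. 433.]
0.069 0.026 [316. 613.]
0.069 -0.026 [210. 459.]
0.072 0.035 [322. 646.]
0.072 -0.035 [180. 438.]
0.072 0.026 [304. 618.]
0.072 -0.026 [198. 464.]
```

View pics/s32.png

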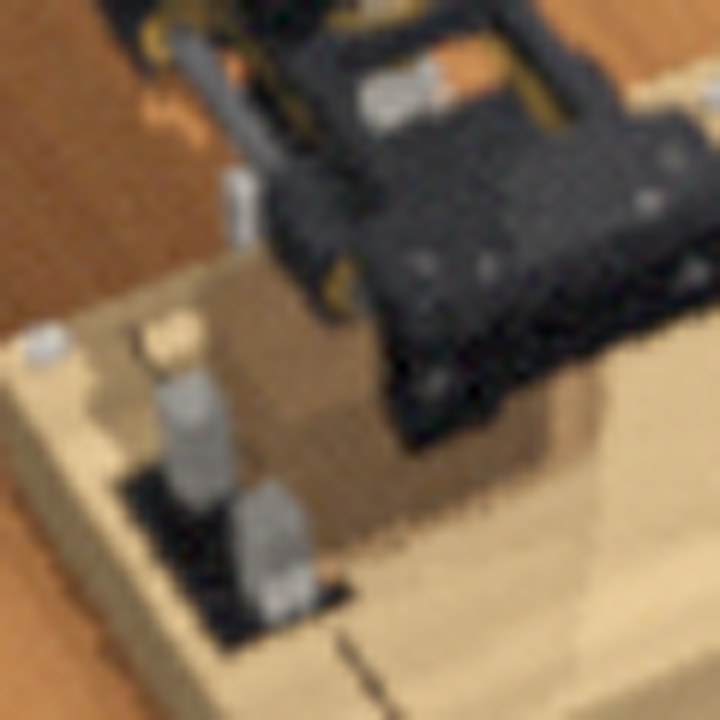

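Run:
```python
from h import *
save('scene','s33.png');save('top','t33.png')
for n in('scene','top'):
  for t in('lever_knob','fork','tin_a','shoe_brush','dauber'):
    print(n,t,[(round(d['score'],2),np.round(d['xyz'],3).tolist(),R.from_euler('z',-JY).apply(d['xyz']-J).round(3).tolist()) for d in mark_of(n,t)[:2]])
st()
```

```text
scene lever_knob []
scene fork [(0.45, [0.593, -0.094, 0.039], [0.071, 0.004, 0.039])]
scene tin_a [(0.81, [0.75, 0.101, 0.0], [0.222, 0.203, 0.0]), (0.66, [0.721, 0.251, -0.002], [0.188, 0.353, -0.002])]
scene shoe_brush [(0.57, [0.607, -0.386, 0.001], [0.094, -0.287, 0.001])]
scene dauber [(0.71, [0.291, 0.296, -0.001], [-0.243, 0.385, -0.001])]
top lever_knob [(0.6, [0.518, -0.217, 0.096], [0.0, -0.122, 0.096])]
top fork []
top tin_a [(0.82, [0.726, 0.248, 0.0], [0.193, 0.349, 0.0]), (0.79, [0.749, 0.101, -0.001], [0.221, 0.204, -0.001])]
top shoe_brush [(0.97, [0.61, -0.385, 0.0], [0.097, -0.287, 0.0])]
top dauber [(0.62, [0.295, 0.3, -0.002], [-0.239, 0.388, -0.001])]
t 28.8 jig [ 0.0369 -0.0001  0.056 ] yaw err -0.0025 down [ 0.021  0.02  -1.   ] F [-13.7   1.9  12.8] T [0.34 3.05 0.2 ] w 45.9
```

View pics/s33.png

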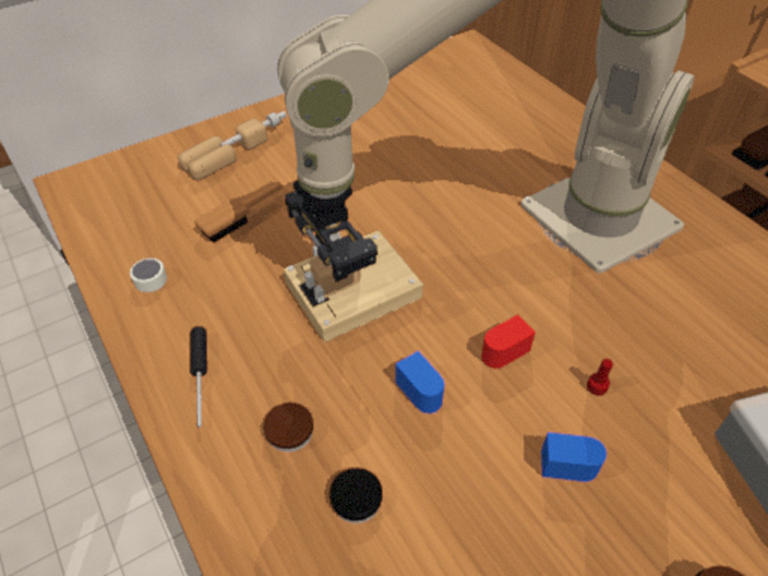

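View pics/t33.png

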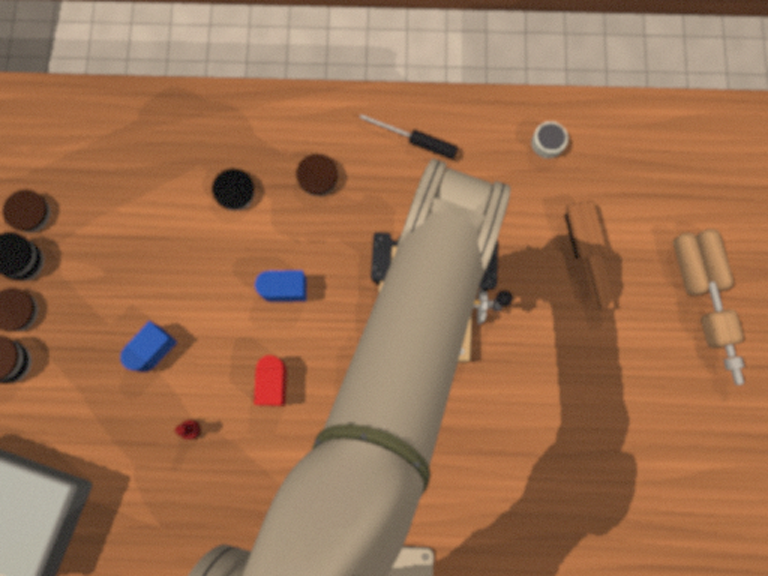

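The knob reads jig x 0.000, which is upright. The fork is at the half lines (network says x 0.071, pixels say 0.069), the bystanders have not moved, and the hold is steady. Handing in.

Run:
```python
from h import *
print(env.close_job()); st()
```

```text
the job is handed in; nothing more can be done
None
the job is handed in; nothing more can be done
```

I threw the lever to the brass-marked middle notch, stood the pale heel block on the jig, and pressed its flat face against the raised fork. I handed the job in at about 29 s, still gripping and pushing.

**What the last checks showed**
- **Lever:** it triangulated to about 0.003 rad before I fetched the block. At the end the top camera put the knob at jig x 0.000; the scene camera could not see it.
- **Fork:** in the picture its front face is in line with the dark marks, at about 69 mm. The network said 71 mm, with a score of 0.45.
- **Push:** just before I eased the block down onto the jig, the sideways force was 8.6 N with nothing pressing down. Afterwards the fork had gone back about 9 mm, by my estimate.
- **Position and squareness:** the block is centred to about 1 mm and turned less than 0.2 degrees off. It leans roughly 1 degree at most.
- **Bystanders:** the tins, brush and dauber read where they started, within the cameras' accuracy.

**What disagreed or went wrong**
- **Final force reading:** the wrist read about 14 N along the push and 13 N upward. The gripper is also pressing the block down on the jig, so I put the excess over about 9 N down to friction there. I could not measure the fork force on its own.
- **Force peaks:** while gripping and setting down the block I twice touched 44–45 N at the wrist, pressing the held block down on the table and then on the jig. I took this to be the block and fingers rather than the gripper's body, and backed off at once.
- **Extra handling:** the block was released and regripped several times on the jig. I also leaned the shut fingers against the jig's right wall to take out a tool tilt of about 4 degrees.

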